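# Tip the lure heads into the stock box and rack the sorting plates

## Robot

A 6-joint arm with a two-finger parallel gripper is mounted at the origin on the work surface. World frame = base frame: x ahead of the robot, y to its left, z up, the work surface at z = 0. Lengths are in m, angles in rad, forces in N, time in s.
With the tool pointing down it reaches from about 0.25 to 0.725 m from the base axis. Payload 9.7 kg.
Tool frame: the origin (TCP) lies at the very end of the fingers, on their centre line; the grasp point (between the pads) lies 19 mm behind it (robot.tcp_to_grasp is the distance from the TCP to the grasp point, in m); z points along the fingers, y is the line along which they close (so a half turn about z gives the same grasp; the last joint's range is limited). The gripper opens to 85 mm and grips with 20 to 120 N. Pads are 22 mm wide; open, the fingers measure 114 mm over their backs; the gripper's body (76 mm by 85 mm) begins 54 mm behind the grasp point. The pads swing forward as they close: fully open they stand 13 mm farther back than shut.
Start: joints at [-1.226, 0.087, 0.176, 1.66, 0, 1.571], TCP at [0.186, -0.518, 0.209] pointing down, gripper open.
Joint ranges: [-3.13, 3.13], [-0.85, 1.81], [-1.15, 1.24], [-2.2, 2.28], [-1.44, 1.52], [-3.14, 3.14]. Speed limits (rad/s): [2.22, 2.22, 2.57, 3.14, 3.14, 3.14].

## Interface

Orientations are given as a rotation vector (axis times angle).
In Python, from cell import robot gives the robot as it stands.
- The arm moves only by the tool drive_tool, never from a script. Its argument "steps" is a list of rows, each a list of 7 numbers: the shift along the tool's x, y, z normalised to -1 to 1, where 1 is 30 cm, then the turn, a rotation vector about the tool's x, y, z normalised to -1 to 1, where 1 is pi rad, then the opening, from -1 (shut) to 1 (fully open). A call has 1 to 12 rows; each row is the pose to reach, as a shift and turn from the pose commanded when the call began, along the tool's axes at that moment, turning the shorter way round; what a row does not reach only later rows make up. A row lasts 1/12 s, in which the tool goes at most 41.7 mm and 7.16 degrees, less where a joint would pass 70% of its speed; a pose out of reach is approached as far as the arm can. A call with a number of a shift or a turn outside -1 to 1 is refused whole. A call with a gripper value outside its range is refused whole. The fingers move at their own pace and stop on an object; "squeeze" is the grip in N (left out, the last holds). Time passes only in rows, so rows that repeat a pose let the fingers close. It gives the time, the measured TCP pose, the force, the opening and the grip force at its end, in the units of the state.
- robot.sense(): the state, without advancing time (a new reading comes with each control period).
- robot.grab_frame(name): name is "scene" or "side" or "wrist"; returns a dict with "image" (480x640x3 uint8, blue, green, red), "range_z" (480x640 float32, m along the optical axis (not along the pixel's ray), 0 where there is no reading), "camera_matrix" (3x3 intrinsics, pixels), "rvec" (rotation vector, rad) and "tvec" (3), from world to camera coordinates, as OpenCV has them. Camera axes: x right, y down, z forward; pixel columns grow to the right and rows downward; lengths in m; the calibration is good to about 2 mm. A picture is of the moment at which its call begins.
- robot.sign_off(): hands the job in; it is judged then, once.
The state is a dict: "clock": time; "qpos": joint angles; "dq": joint speeds; "joint_torque": joint torques, N m; "ee_pos": TCP position; "tool_rot": TCP orientation; "wrist_force": force on the tool from outside, world axes, zero at the start; "wrist_torque": the same for the moment, N m; "gripper_width": finger opening in m; "grip_force": force on a finger pad.
Only numpy, scipy, OpenCV 4.12 (cv2) and the standard library are available. Lean on these libraries where they do the work, as an engineer would, in place of code of your own. Each camera call takes 0.05 s, during which the arm holds its last target. There are 200 camera calls.

## Task

Put the finished lure heads away: lift the lid off the orange stock box and set it aside, take the loaded sorting plate and, with its open lip held low over the box, tip all the lure heads off it into the box, then put the lid back fully home. Stand every sorting plate, the emptied one and the bare ones alike, on edge in the slots of the wooden rack, lip down and handle up. Leave the spools, glue, jar and brush where they are.

Things in the scene. Friction and masses are not known exactly. Their poses are not given: they have to be found in the camera images.
- plate_a: Loaded sorting plate, 140 g: aluminium floor 100 x 76 x 4 mm, blue walls 4 thick, 12 high (from underside) at both sides and back, open lip at +x. Handle: strip 30 (y) x 5 x 50 mm rising from (-48, 0, 10) along (-0.574, 0, 0.819), 55 deg to the floor; grip it at (-69.8, 0, 41.1) mm, 38 mm up. Origin: centre of underside; x to the lip, z up. Carries all lure heads at the start
- plate_b: Bare sorting plate, 140 g: aluminium floor 100 x 76 x 4 mm, blue walls 4 thick, 12 high (from underside) at both sides and back, open lip at +x. Handle: strip 30 (y) x 5 x 50 mm rising from (-48, 0, 10) along (-0.574, 0, 0.819), 55 deg to the floor; grip it at (-69.8, 0, 41.1) mm, 38 mm up. Origin: centre of underside; x to the lip, z up. May be absent
- plate_c: Bare sorting plate, 140 g: aluminium floor 100 x 76 x 4 mm, blue walls 4 thick, 12 high (from underside) at both sides and back, open lip at +x. Handle: strip 30 (y) x 5 x 50 mm rising from (-48, 0, 10) along (-0.574, 0, 0.819), 55 deg to the floor; grip it at (-69.8, 0, 41.1) mm, 38 mm up. Origin: centre of underside; x to the lip, z up. May be absent
- plate_a_lip (a point): middle of plate_a's open lip, on the underside: (50, 0, 0) mm in the plate's frame
- plate_b_lip (a point): middle of plate_b's open lip, on the underside: (50, 0, 0) mm in the plate's frame
- plate_c_lip (a point): middle of plate_c's open lip, on the underside: (50, 0, 0) mm in the plate's frame
- head1: painted lure head, a rounded block 20 x 15 x 15 mm (x, y, z) with dark back and yellow eyes, 15 g. Origin: centre of its underside. May be absent
- head2: painted lure head, a rounded block 20 x 15 x 15 mm (x, y, z) with dark back and yellow eyes, 15 g. Origin: centre of its underside. May be absent
- head3: painted lure head, a rounded block 20 x 15 x 15 mm (x, y, z) with dark back and yellow eyes, 15 g. Origin: centre of its underside. May be absent
- head4: painted lure head, a rounded block 20 x 15 x 15 mm (x, y, z) with dark back and yellow eyes, 15 g. Origin: centre of its underside. May be absent
- head5: painted lure head, a rounded block 20 x 15 x 15 mm (x, y, z) with dark back and yellow eyes, 15 g. Origin: centre of its underside. May be absent
- head6: painted lure head, a rounded block 20 x 15 x 15 mm (x, y, z) with dark back and yellow eyes, 15 g. Origin: centre of its underside. May be absent
- stock_box: orange open box fixed to the bench, outside 110 x 130 x 55 mm (x, y, z), walls and floor 5 mm. Origin: centre of its underside
- box_lid: loose white lid, 150 g, on the box at the start: plug 90 x 110 x 8 mm (5 mm clearance in the box all round) under a flange 120 x 140 x 5 mm; on top a black bar 14 x 44 x 30 mm (x, y, z). Origin: centre of the plug's underside; seated, 47 mm above the box's origin, same yaw or half a turn round
- lid_grip (a point): grip point in the lid's black bar, 36 mm above the lid's origin (the bar spans 13 to 43 mm); pinch the bar along the lid's x
- rack: fixed wooden rack: base 256 x 100 x 10 mm; four fins 40 thick, 92 wide (y), rooted at x = -105, -35, 35, 105, leaning 20 deg to -x, tops 66 mm up; three slots between, 27 mm wide, floors 10 mm up, middles at x = -72, -2, 68. Origin: centre of underside. A plate stands lip down on a slot floor, underside leaning on the fin at the slot's -x side
- spool_copper: bystander: thread spool, white flanges 36 mm across, copper thread, 34 mm tall, standing, to be left alone
- spool_white: bystander: the same spool with off-white thread, to be left alone
- spool_green: bystander: the same spool with green thread, to be left alone
- glue_bottle: bystander: red bottle with white cap, 44 mm across, about 110 mm tall, to be left alone
- bead_jar: bystander: clear jar with orange cap, about 48 mm across, 70 mm tall, to be left alone
- lacquer_brush: bystander: small brush lying on the bench, 160 mm long, to be left alone

How it is judged:
By the outcome, as a careful person would: the job done as asked, in the order asked, and still so for the second after the job is handed in, with the robot touching nothing.
Of head1, head2, head3, head4, head5, head6 only 3 to 6 are there at a start; the rules pass over those that are not, and their reading is None.
Of plate_b, plate_c only 1 to 2 are there at a start; the rules pass over those that are not, and their reading is None.
At some moment in a run one of plate_b, plate_c, box_lid may be knocked a few centimetres aside while the robot is not near it.
It also fails if it takes over 210 s, if anything falls off the work surface, if the arm or the gripper's body presses on something with over 40 N, if the wrist force passes 120 N, or if a joint passes its speed limit or range.

## Working session

There is one attempt and no reset: what is moved stays moved. The work goes in short steps, Python scripts to look and compute and a tool call to move; the robot and the scene stay as the last step left them, time stands still between calls to the robot, and variables do not carry over. Pictures are saved under pics/ and viewed, at most 14 in all, crops included, and the job is handed in when it is done.

Besides the shell and the picture viewer there is one more tool, called after "Call:" by a JSON object that holds its "api" and its "payload", one argument or row to a line. drive_tool: Moves the arm, as the interface text tells. Its arguments: {"type":"object","properties":{"steps":{"type":"array"},"squeeze":{"type":"number"}},"required":["steps"]}

```bash
ls; mkdir -p pics; python3 - <<'E'
from cell import robot
import cv2,numpy as np
print(robot.sense())
for n in ("scene","side"):
    f=robot.grab_frame(n); cv2.imwrite(f"pics/{n}0.png",f["image"]); np.savez(f"{n}0.npz",**f)
    R,_=cv2.Rodrigues(f["rvec"]); print(n,f["camera_matrix"].tolist(),(-R.T@f["tvec"].ravel()).round(3),R.round(3).tolist())
E
```

```text
pics
{'clock': 0.0, 'qpos': array([-1.22596158e+00,  8.74542385e-02,  1.75093741e-01,  1.65976171e+00,
        4.19837151e-05,  1.57081310e+00]), 'dq': array([-2.33155770e-04,  1.56694206e-03, -7.04696373e-05,  1.47373031e-03,
        6.99103934e-04, -4.84987391e-04]), 'joint_torque': array([-2.02136757e-04, -5.20393610e+01,  4.64799356e+01,  1.66670285e-02,
        1.72499158e-04, -1.44438616e-05]), 'ee_pos': array([ 0.18584782, -0.51737572,  0.20796555]), 'tool_rot': array([-3.09372254e+00, -5.38734062e-01,  2.92240273e-04]), 'wrist_force': array([-0.59738868, -0.04812012, -0.18976735]), 'wrist_torque': array([-0.02316195,  0.00982231,  0.06507385]), 'grip_force': 0.0, 'gripper_width': 0.08550921472873024}
scene [[549.8985329481568, 0.0, 326.0428736837454], [0.0, 549.8985329481568, 247.9154373125474], [0.0, 0.0, 1.0]] [ 1.056 -0.706  0.699] [[0.794, 0.608, 0.002], [0.357, -0.464, -0.811], [-0.492, 0.645, -0.585]]
side [[550.0465302984541, 0.0, 329.0694324181798], [0.0, 550.0465302984541, 233.04710162350335], [0.0, 0.0, 1.0]] [0.504 0.821 0.592] [[-0.999, -0.038, 0.011], [-0.029, 0.516, -0.856], [0.027, -0.856, -0.516]]
```

View pics/scene0.png

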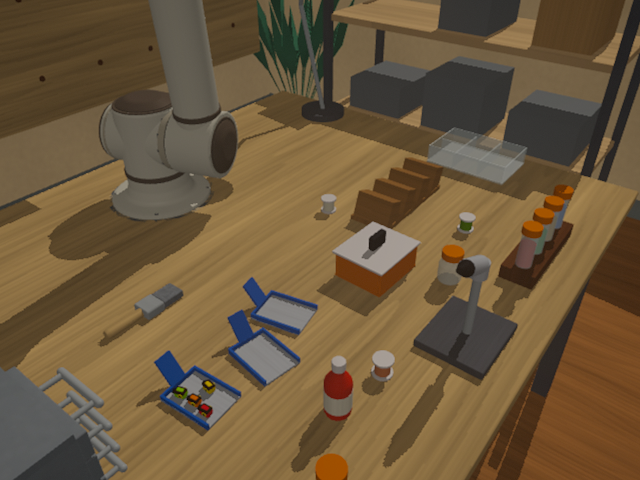

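View pics/side0.png

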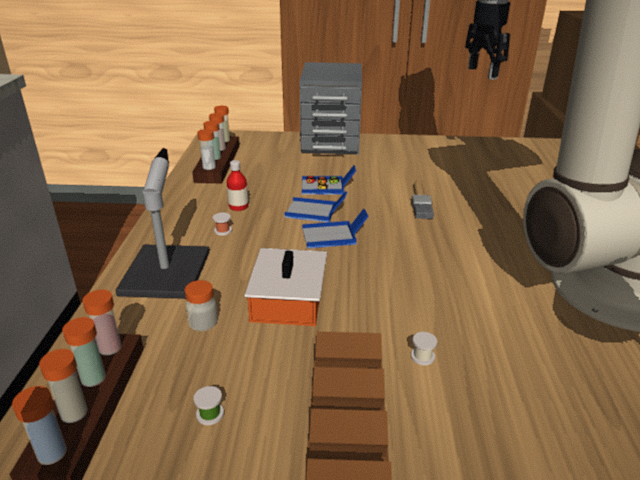

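Both views show the loaded plate (scene 200,393), two bare plates (263,355 and 285,310), the lidded box (377,255) and the rack (400,190). Next I'll measure from the depth maps of both views.

```bash
cat > h.py <<'E'
import cv2,numpy as np
def world(f):
    R,_=cv2.Rodrigues(f["rvec"]);K=f["camera_matrix"];z=f["range_z"]
    v,u=np.mgrid[:480,:640]
    c=np.stack([(u-K[0,2])/K[0,0]*z,(v-K[1,2])/K[1,1]*z,z],-1)-f["tvec"].ravel()
    w=c@R; w[z<=0]=np.nan; return w
def comps(m,mn):
    n,l,s,c=cv2.connectedComponentsWithStats(m.astype(np.uint8),connectivity=8)
    return [(l==i,s[i],c[i]) for i in range(1,n) if s[i][4]>=mn]
def rect(p): return cv2.minAreaRect((p[:,:2]*1000).astype(np.float32))
def work(w): return (w[...,0]>.1)&(w[...,0]<.85)&(np.abs(w[...,1])<.65)&(w[...,2]<.15)
E
python3 - <<'E'
from h import *
np.set_printoptions(suppress=True,precision=4)
for n in("scene","side"):
    f=dict(np.load(n+"0.npz"));w=world(f);H=cv2.cvtColor(f["image"],cv2.COLOR_BGR2HSV);h,s,v=[H[...,i] for i in range(3)]
    W=work(w);print("==",n)
    for m,st,c in comps((h>105)&(h<128)&(s>140)&(v>40)&W,150):
        x0,y0,ww,hh=st[:4]
        q=w[m]; hi=q[q[:,2]>.035]; 
        k=cv2.morphologyEx(m.astype(np.uint8),cv2.MORPH_CLOSE,np.ones((3,3)))
        hull=np.zeros_like(k);cv2.fillConvexPoly(hull,cv2.convexHull(np.argwhere(m)[:,::-1].astype(np.int32)),1)
        lo=w[(hull>0)];lo=lo[(lo[:,2]>.0025)&(lo[:,2]<.014)]
        print("blue",c,len(q),"z",np.nanpercentile(q[:,2],[1,99]),"hi",hi.mean(0) if len(hi) else None,"low",rect(lo),np.median(lo,0))
    for nm,m in(("orange",(h>3)&(h<14)&(s>200)&(v>110)),("green",(h>45)&(h<80)&(s>120)),("white",(s<40)&(v>130)),("brown",(h>5)&(h<16)&(s>110)&(v<150)&(w[...,2]>.02))):
        for mm,st,c in comps(m&W&(w[...,2]>.005),150):
            q=w[mm];print(nm,c,len(q),"med",np.median(q,0),"z",np.percentile(q[:,2],[2,50,98]),rect(q))
E
```

```text
== scene
blue [268.4039 303.2808] 723 z [0.0021 0.0516] hi [ 0.4672 -0.1663  0.044 ] low ((518.6173095703125, -142.93527221679688), (126.9813232421875, 98.6138916015625), 11.878122329711914) [ 0.5313 -0.1489  0.005 ]
blue [248.8409 339.8608] 905 z [0.0013 0.0516] hi [ 0.51   -0.2441  0.0437] low ((548.203125, -248.80296325683594), (79.1516342163086, 161.62965393066406), 79.47618103027344) [ 0.5763 -0.2536  0.0049]
blue [182.29   382.0323] 1145 z [0.0026 0.0524] hi [ 0.4897 -0.3834  0.0441] low ((541.292236328125, -378.6187744140625), (137.21701049804688, 77.53211975097656), 3.4903757572174072) [ 0.5621 -0.3747  0.0053]
white [376.7257 248.1954] 2027 med [0.6058 0.0554 0.0599] z [0.0575 0.0599 0.0624] ((594.7456665039062, 65.10511779785156), (141.22036743164062, 119.20407104492188), 87.78472137451172)
white [382.9964 358.6209] 277 med [ 0.7552 -0.1605  0.0341] z [0.0316 0.0341 0.0364] ((754.8880615234375, -159.8417205810547), (32.40760040283203, 33.865543365478516), 33.55762481689453)
brown [398.1953 190.1274] 2442 med [0.5039 0.2876 0.0492] z [0.0218 0.0492 0.0656] ((490.237915039062
[... 3816 characters left out ...]
med [0.8174 0.3463 0.0302] z [0.0218 0.0302 0.0322] ((826.743896484375, 321.3592834472656), (243.57298278808594, 45.7144775390625), 89.84479522705078)
brown [ 37.1781 404.5078] 831 med [0.8326 0.4174 0.1207] z [0.1072 0.1207 0.1229] ((833.4922485351562, 412.41656494140625), (39.2985725402832, 25.560253143310547), 88.71028900146484)
brown [348.7413 431.3962] 3332 med [0.4912 0.3864 0.0572] z [0.0232 0.0572 0.0663] ((491.3198547363281, 381.096923828125), (91.9729995727539, 41.039581298828125), 0.8759397864341736)
brown [347.8994 469.8161] 1631 med [0.4929 0.4415 0.0629] z [0.0587 0.0629 0.0668] ((490.8621826171875, 441.6278381347656), (23.016447067260742, 91.80891418457031), 89.49124908447266)
```

```bash
cat > meas.py <<'E'
from h import *
np.set_printoptions(suppress=True,precision=4)
def plates(f,w):
    H=cv2.cvtColor(f["image"],cv2.COLOR_BGR2HSV);h,s,v=[H[...,i] for i in range(3)]
    W=work(w); blue=(h>105)&(h<128)&(s>140)&(v>40)&W
    out=[]
    body=blue|((s<75)&(v>70)&W&(w[...,2]<.02)&(w[...,2]>.001))
    for m,st,c in comps(body&(w[...,2]<.0155),300):
        if (m&blue).sum()<100: continue
        q=w[m]; (cx,cy),(a,b),ang=rect(q)
        hi=w[blue&(w[...,2]>.03)]; hi=hi[np.hypot(hi[:,0]*1000-cx,hi[:,1]*1000-cy)<105]
        out.append((c,(round(cx,1),round(cy,1)),(round(a,1),round(b,1)),round(ang,2)))
    hs=[(c,w[m].mean(0),m.sum()) for m,st,c in comps(blue&(w[...,2]>.025),40)]
    return out,hs
E
python3 - <<'E'
from meas import *
for n in("scene","side"):
    f=dict(np.load(n+"0.npz"));w=world(f);o,hs=plates(f,w);print("==",n)
    for x in o:print(x)
    for x in hs:print("H",x)
    H=cv2.cvtColor(f["image"],cv2.COLOR_BGR2HSV);h,s,v=[H[...,i] for i in range(3)]
    bar=(v<60)&work(w)&(abs(w[...,0]-.595)<.06)&(abs(w[...,1]-.066)<.07)&(w[...,2]>.07)
    print("bar",rect(w[bar]),np.percentile(w[bar],[2,50,98],axis=0)); t=w[bar&(w[...,2]>.086)];print(rect(t))
    R=(abs(w[...,0]-.49)<.06)&(w[...,1]>.17)&(w[...,1]<.49)
    for m,st,c in comps(cv2.erode((R&(w[...,2]>.0625)&(w[...,2]<.07)).astype(np.uint8),np.ones((2,2))),60): print("fin",c,rect(w[m]),np.median(w[m],0))
    for y in np.arange(.19,.48,.008):
        q=w[R&(abs(w[...,0]-.49)<.02)&(abs(w[...,1]-y)<.002)];print(f"{y:.3f}:{np.percentile(q[:,2],10)*1000 if len(q) else -1:.0f}",end=" ")
    q=w[R&(w[...,2]>.006)&(w[...,2]<.0115)];print("base",np.percentile(q,[1,99],axis=0),len(q))
E
```

```text
== scene
(array([284.5265, 311.3891]), (530.7, -150.3), (108.9, 81.0), 12.93)
(array([263.7464, 355.6597]), (573.7, -252.9), (81.9, 113.1), 79.37)
(array([201.9944, 396.1339]), (554.5, -377.4), (110.5, 78.6), 3.73)
H (array([252.1713, 288.5787]), array([ 0.4704, -0.1656,  0.039 ]), np.int64(216))
H (array([238.4832, 321.9765]), array([ 0.5135, -0.2449,  0.0387]), np.int64(298))
H (array([167.088 , 364.3333]), array([ 0.493 , -0.3833,  0.0393]), np.int64(375))
bar ((595.0071411132812, 62.6671142578125), (43.82343292236328, 14.390253067016602), 87.5771255493164) [[0.5883 0.0428 0.0708]
 [0.5986 0.0571 0.0843]
 [0.6017 0.0816 0.0913]]
((595.5534057617188, 63.491878509521484), (42.38456726074219, 12.369402885437012), 84.31527709960938)
0.190:-2 0.198:-0 0.206:20 0.214:42 0.222:59 0.230:62 0.238:59 0.246:56 0.254:53 0.262:-1 0.270:-1 0.278:39 0.286:45 0.294:61 0.302:61 0.310:57 0.318:56 0.326:52 0.334:-1 0.342:-1 0.350:40 0.358:52 0.366:64 0.374:60 0.382:58 0.390:54 0.398:53 0.406:-1 0.414:45 0.422:39 0.430:54 0.438:63 0.446:59 0.454:57 0.462:54 0.470:51 0.478:-1 base [[0.4427 0.1926 0.00
[... 987 characters left out ...]
2 0.0643]
fin [349.3473 413.9071] ((490.91839599609375, 367.2366638183594), (90.47796630859375, 12.754012107849121), 0.19511829316616058) [0.4914 0.3666 0.0646]
fin [349.3577 464.9285] ((489.7598571777344, 437.8084716796875), (90.05583190917969, 11.751041412353516), 0.9882077574729919) [0.4909 0.4363 0.0644]
0.190:-1 0.198:-1 0.206:-1 0.214:-1 0.222:64 0.230:61 0.238:59 0.246:55 0.254:34 0.262:53 0.270:-1 0.278:-1 0.286:-1 0.294:64 0.302:61 0.310:58 0.318:18 0.326:39 0.334:-1 0.342:-1 0.350:-1 0.358:-1 0.366:63 0.374:60 0.382:12 0.390:11 0.398:45 0.406:-1 0.414:-1 0.422:-1 0.430:64 0.438:63 0.446:60 0.454:-1 0.462:-1 0.470:-1 0.478:-1 base [[0.442  0.209  0.0077]
 [0.5423 0.4111 0.0114]] 540
```

Fin tops slope down toward +y, so rack +x points along world −y and the slots lean toward +y. The views disagree by about 5 mm in y, so I'll refine from the wrist camera. I'm moving over the lid first.

```bash
cat > nav.py <<'E'
import numpy as np
from scipy.spatial.transform import Rotation as Ro
def tool(z,y):
    z=np.array(z,float);z/=np.linalg.norm(z);y=np.array(y,float);y-=z*(y@z);y/=np.linalg.norm(y)
    return np.stack([np.cross(y,z),y,z],1)
def row(s,p,R):
    """row to TCP pose p,R from state s"""
    R0=Ro.from_rotvec(s["tool_rot"]).as_matrix()
    a=R0.T@(np.array(p)-s["ee_pos"])/.3; b=Ro.from_matrix(R0.T@R).as_rotvec()/np.pi
    return np.round(np.r_[a,b],4).tolist(), "rows>=%.1f"%max(np.linalg.norm(a)*.3/.0417,np.linalg.norm(b)*180/7.16)
def plateR(yaw,pitch,sgn):   # plate frame -> R ; pitch nose down (deg)
    return Ro.from_euler("ZY",[yaw,pitch],degrees=True).as_matrix()
D=np.array([-.574,0,.819]);N=np.array([.819,0,.574]);G=np.array([-.0698,0,.0411])
def platetool(P,o,sgn):      # plate pose -> TCP pose for the handle grip
    R=tool(P@-D,P@(sgn*N)); return np.array(o)+P@G+R[:,2]*.019, R
E
python3 - <<'E'
from cell import robot
from nav import *
s=robot.sense();y=np.deg2rad(-2)
print([a for a in dir(robot) if a[0]!='_'])
print(row(s,[.5955,.0675,.2],tool([0,0,-1],[np.cos(y),np.sin(y),0])))
E
```

```text
['MotionError', 'grab_frame', 'sense', 'sign_off', 'tcp_to_grasp']
([1.9442, -1.3735, 0.0284, -0.0003, -0.0002, -0.3791], 'rows>=17.1')
```

Call:
{"api": "drive_tool", "payload": {
  "steps": [
    [0.97,-0.69,0.014,0,0,-0.19,0.0],
    [0.97,-0.69,0.014,0,0,-0.19,0.0],
    [0.97,-0.69,0.014,0,0,-0.19,0.0],
    [0.97,-0.69,0.014,0,0,-0.19,0.0],
    [0.97,-0.69,0.014,0,0,-0.19,0.0],
    [0.97,-0.69,0.014,0,0,-0.19,0.0],
    [0.97,-0.69,0.014,0,0,-0.19,0.0],
    [0.97,-0.69,0.014,0,0,-0.19,0.0],
    [0.97,-0.69,0.014,0,0,-0.19,0.0],
    [0.97,-0.69,0.014,0,0,-0.19,0.0]
  ]
}}

```text
clock: 0.93
ee_pos: [0.3916, -0.2211, 0.2042]
tool_rot: [-2.796, -1.431, -0.001]
wrist_force: [-0.7, 0.1, -0.4]
gripper_width: 0.0426
grip_force: 0.0
```

```bash
cat > shot.py <<'E'
import sys
from cell import robot
from h import *
n=sys.argv[1];f=robot.grab_frame(sys.argv[2] if len(sys.argv)>2 else "wrist")
np.savez(n+".npz",**f);cv2.imwrite(f"pics/{n}.png",f["image"])
E
python3 shot.py w1; python3 - <<'E'
from cell import robot
from nav import *
from meas import *
s=robot.sense();y=np.deg2rad(-2);print(s["qpos"],s["ee_pos"],s["gripper_width"])
print(row(s,[.5955,.0675,.2],tool([0,0,-1],[np.cos(y),np.sin(y),0])))
f=dict(np.load("w1.npz"));w=world(f);o,hs=plates(f,w)
for x in o:print(x)
for x in hs:print("H",x)
E
```

```text
[-0.5181 -0.1525 -0.0659  1.658   0.0001  1.6778] [ 0.3907 -0.2227  0.2042] 0.04269071260329165
([1.1839, -0.0122, 0.014, -0.0002, -0.0001, -0.1879], 'rows>=8.5')
(array([406.9252,  35.1213]), (534.5, -149.5), (98.6, 78.0), 11.99)
(array([523.9764,  93.0062]), (578.0, -252.4), (76.5, 103.7), 81.17)
(array([564.1758, 218.6092]), (557.3, -376.1), (104.6, 77.5), 3.71)
H (array([357.0955,  82.2697]), array([ 0.4686, -0.1625,  0.041 ]), np.int64(1068))
H (array([459.3333, 134.6852]), array([ 0.5116, -0.2409,  0.0419]), np.int64(810))
H (array([517.469 , 279.2846]), array([ 0.4914, -0.3783,  0.0405]), np.int64(759))
```

View pics/w1.png

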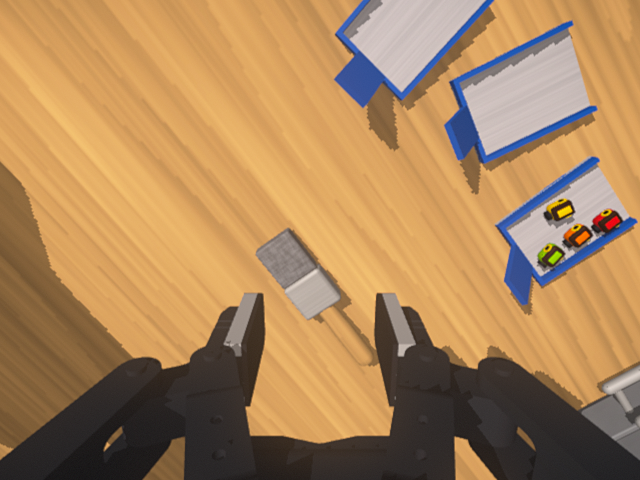

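The wrist view shows the three plates and four heads (yellow 560,210; orange 577,235; red 606,220; green 550,255), and the measured sizes match the text. On to the lid.

Call:
{"api": "drive_tool", "payload": {
  "steps": [
    [1.0,-0.01,-0.1,0,0,-0.19,0.0],
    [1.0,-0.01,-0.1,0,0,-0.19,0.0],
    [1.0,-0.01,-0.1,0,0,-0.19,0.0],
    [1.0,-0.01,-0.1,0,0,-0.19,0.0],
    [1.0,-0.01,-0.1,0,0,-0.19,0.0],
    [1.0,-0.01,-0.1,0,0,-0.19,0.0],
    [1.0,-0.01,-0.1,0,0,-0.19,0.0],
    [1.0,-0.01,-0.1,0,0,-0.19,0.0],
    [1.0,-0.01,-0.1,0,0,-0.19,0.0],
    [1.0,-0.01,-0.1,0,0,-0.19,0.0]
  ]
}}

```text
clock: 1.82
ee_pos: [0.5638, 0.0192, 0.2338]
tool_rot: [-2.256, -2.185, 0.002]
wrist_force: [0.7, -0.3, 0.3]
gripper_width: 0.0427
grip_force: 0.0
```

```bash
python3 shot.py w2; cat > lid.py <<'E'
import sys
from cell import robot
from nav import *
from meas import *
f=dict(np.load(sys.argv[1]+".npz"));w=world(f)
H=cv2.cvtColor(f["image"],cv2.COLOR_BGR2HSV);h,s,v=[H[...,i] for i in range(3)]
W=work(w)
for m,st,c in comps((s<60)&(v>110)&W&(w[...,2]>.005),1500): q=w[m];print("white",c,rect(q),np.percentile(q[:,2],[2,50,98]))
for m,st,c in comps((v<70)&W&(w[...,2]<.1)&(w[...,2]>.015),300):
    q=w[m];t=q[q[:,2]>q[:,2].max()-.005];print("dark",c,len(q),rect(q),rect(t),np.percentile(q[:,2],[2,98]))
for m,st,c in comps((h>2)&(h<14)&(s>190)&(v>90)&W&(w[...,2]>.02),300): q=w[m];print("orange",c,rect(q),np.percentile(q[:,2],[2,98]))
E
python3 lid.py w2; python3 - <<'E'
from cell import robot
s=robot.sense();print(s["qpos"],s["ee_pos"])
E
```

```text
white [356.5314 132.2658] ((595.0942993164062, 66.82679748535156), (139.8897247314453, 119.5209732055664), 87.94959259033203) [0.0573 0.0589 0.0604]
orange [534.5549  44.9291] ((727.84814453125, 132.85110473632812), (42.400657653808594, 41.906307220458984), 45.18909454345703) [0.0571 0.0705]
[ 3.31941916e-02  1.33434379e-01  2.76407951e-01  1.71483716e+00
 -3.93544167e-04  1.63700769e+00] [0.56346348 0.01858947 0.23411984]
```

View pics/w2.png

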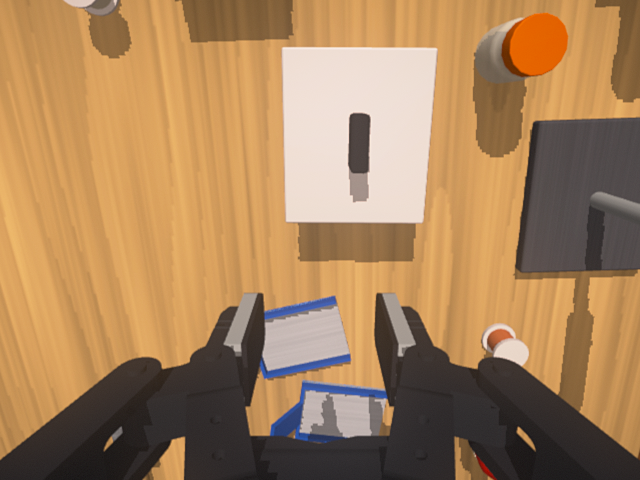

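The wrist view shows the lid flange centred at (595, 67) mm, yaw −2°, top at 59 mm, which means seated. The bar is at (359,143). Going to grasp.

```bash
python3 - <<'E'
from cell import robot
from nav import *
s=robot.sense();y=np.deg2rad(-2);R=tool([0,0,-1],[np.cos(y),np.sin(y),0])
print(row(s,[.5952,.0668,.12],R));print(row(s,[.5952,.0668,.066],R))
E
```

```text
([0.1643, 0.1008, 0.3802, -0.0003, 0.0001, 0.0006], 'rows>=3.1')
([0.1644, 0.101, 0.5602, -0.0003, 0.0001, 0.0006], 'rows>=4.3')
```

Call:
{"api": "drive_tool", "payload": {
  "steps": [
    [0.164,0.101,0.2,0,0,0,-0.2],
    [0.164,0.101,0.38,0,0,0,-0.2],
    [0.164,0.101,0.38,0,0,0,-0.2],
    [0.164,0.101,0.45,0,0,0,-0.2],
    [0.164,0.101,0.52,0,0,0,-0.2],
    [0.164,0.101,0.56,0,0,0,-0.2],
    [0.164,0.101,0.56,0,0,0,-0.2],
    [0.164,0.101,0.56,0,0,0,-1],
    [0.164,0.101,0.56,0,0,0,-1],
    [0.164,0.101,0.56,0,0,0,-1],
    [0.164,0.101,0.56,0,0,0,-1],
    [0.164,0.101,0.56,0,0,0,-1]
  ],
  "squeeze": 50
}}

```text
clock: 2.87
ee_pos: [0.5963, 0.0681, 0.0676]
tool_rot: [2.256, 2.185, 0.002]
wrist_force: [-1.1, -0.6, 0.0]
gripper_width: -0.0001
grip_force: 0.0
```

Fingers shut on nothing; looking.

```bash
python3 shot.py s1 scene; python3 lid.py s1;python3 - <<'E'
import cv2
i=cv2.imread("pics/s1.png");cv2.imwrite("pics/s1c.png",cv2.resize(i[120:420,220:620],(800,600)))
E
```

```text
white [475.9543 160.773 ] ((550.0604248046875, 601.687744140625), (220.16136169433594, 92.84479522705078), 0.2940281927585602) [0.0063 0.0293 0.0492]
white [377.6742 248.4966] ((593.7537231445312, 65.47933959960938), (141.70184326171875, 123.69497680664062), 87.71002960205078) [0.057  0.0599 0.0625]
orange [376.2322 270.4632] ((625.4395141601562, 33.8194580078125), (164.14434814453125, 83.30542755126953), 46.240360260009766) [0.0204 0.0494]
orange [337.9856 384.8333] ((745.3951416015625, -271.5694274902344), (41.902706146240234, 28.41802215576172), 26.743921279907227) [0.0545 0.0884]
```

View pics/s1c.png

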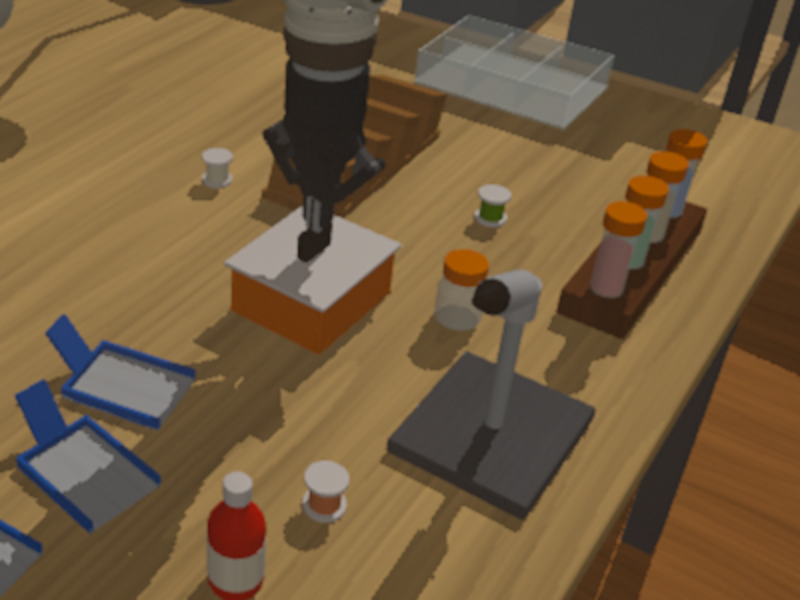

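```bash
python3 - <<'E'
from cell import robot
from h import *
s=robot.sense();print(s["ee_pos"],s["gripper_width"],s["grip_force"],s["wrist_force"])
f=dict(np.load("s1.npz"));w=world(f)
for p in([.596,.068,.0676],[.596,.068,.09],[.5952,.0668,.09]):print(cv2.projectPoints(np.array([p]),f["rvec"],f["tvec"],f["camera_matrix"],None)[0].ravel())
np.set_printoptions(suppress=True,precision=3)
for v in range(216,262,4):print(v,w[v,376],f["image"][v,376])
import cv2
E
python3 shot.py w3
```

```text
[0.59626636 0.0680952  0.06748563] 0.00033787474645740316 1.8788932263851166 [-0.95959647  0.23412134  4.11189325]
[378.52143223 242.30629449]
[379.17620766 233.00142827]
[378.50069614 233.13418536]
216 [0.59  0.061 0.131] [28 32 37]
220 [0.593 0.058 0.124] [38 42 48]
224 [0.593 0.058 0.115] [46 49 55]
228 [0.595 0.057 0.107] [57 60 64]
232 [0.596 0.056 0.099] [61 65 68]
236 [0.597 0.055 0.09 ] [24 29 36]
240 [0.598 0.054 0.082] [27 32 37]
244 [0.6   0.052 0.074] [26 32 38]
248 [0.6   0.053 0.064] [33 38 45]
252 [0.604 0.048 0.059] [145 153 162]
256 [0.611 0.037 0.059] [143 150 159]
260 [0.618 0.026 0.059] [152 159 168]
```

View pics/w3.png

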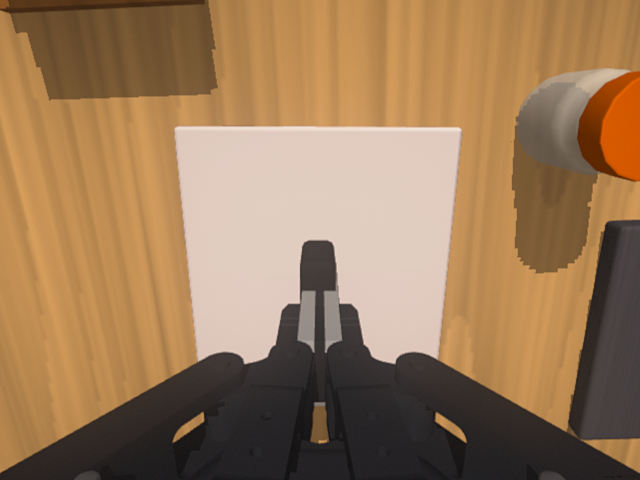

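```bash
python3 - <<'E'
from cell import robot
from h import *
np.set_printoptions(suppress=True,precision=4)
s=robot.sense();print(s["ee_pos"],s["gripper_width"],s["grip_force"],s["wrist_force"])
f=dict(np.load("w3.npz"));w=world(f)
for u in(308,318,332):
  for v in(246,260,275,286,294,305,320,335):print(u,v,w[v,u],f["image"][v,u])
E
```

```text
[0.5963 0.0681 0.0675] -5.172384138193966e-06 2.4830061569809914 [-0.4773 -1.2674  4.405 ]
308 246 [0.5918 0.0889 0.0706] [62 65 74]
308 260 [0.5922 0.0889 0.0866] [62 63 71]
308 275 [0.5921 0.0835 0.0886] [60 62 70]
308 286 [0.5918 0.0787 0.0881] [56 59 66]
308 294 [0.5921 0.0793 0.0962] [137 144 153]
308 305 [0.5923 0.079  0.1042] [138 144 152]
308 320 [0.5926 0.0795 0.1154] [136 142 151]
308 335 [0.5927 0.0789 0.1232] [135 141 149]
318 246 [0.596  0.0893 0.0721] [62 66 74]
318 260 [0.596  0.0889 0.087 ] [59 62 70]
318 275 [0.5959 0.0837 0.0893] [58 60 69]
318 286 [0.5957 0.0792 0.0893] [55 58 66]
318 294 [0.5957 0.0789 0.0957] [57 60 66]
318 305 [0.5957 0.0789 0.1043] [54 56 63]
318 320 [0.5957 0.0786 0.114 ] [54 55 61]
318 335 [0.5958 0.0795 0.1243] [49 51 56]
332 246 [0.6019 0.0878 0.0684] [58 61 69]
332 260 [0.6014 0.0881 0.0853] [58 61 70]
332 275 [0.6012 0.083  0.0881] [56 58 66]
332 286 [0.6011 0.0787 0.0886] [52 55 64]
332 294 [0.6008 0.0793 0.0968] [137 144 153]
332 305 [0.6006 0.0789 0.1045] [137 143 153]
332 320 [0.6003 0.0791 0.1152] [136 141 150]
332 335 [0.6    0.0792 0.1242] [135 141 150]
```

```bash
python3 - <<'E'
from h import *
np.set_printoptions(suppress=True,precision=4)
for n,z in(("w1",.2042),("w2",.2341)):
  f=dict(np.load(n+".npz"));w=world(f)
  m=comps((w[...,2]>z-.06)&(w[...,2]<z+.06),200)
  for mm,st,c in m:
    q=w[mm];print(n,c,st[4],np.percentile(q[:,2],[.2,1,5])-z, "R:",np.median(q[q[:,2]<q[:,2].min()+.01],0))
E
```

```text
w1 [243.786  330.2125] 2631 [0.0243 0.0253 0.0289] R: [ 0.3757 -0.2008  0.2345]
w1 [395.1863 330.1707] 2630 [0.0241 0.0253 0.0289] R: [ 0.4139 -0.23    0.2343]
w2 [243.7934 330.4881] 2657 [0.0237 0.0251 0.0289] R: [0.542  0.0273 0.2635]
w2 [395.1775 330.7776] 2671 [0.0236 0.0252 0.0286] R: [0.5853 0.0254 0.2641]
```

Call:
{"api": "drive_tool", "payload": {
  "steps": [
    [0,0,0,0,0,0,0],
    [0,0,0,0,0,0,0],
    [0,0,-0.12,0,0,0,0],
    [0,0,-0.24,0,0,0,-1],
    [0,0,-0.24,0,0,0,-1],
    [0,0,-0.24,0,0,0,-1],
    [0,0,-0.24,0,0,0,-1],
    [0,0,-0.24,0,0,0,-1],
    [0,0,-0.24,0,0,0,-1]
  ]
}}

```text
clock: 3.72
ee_pos: [0.5951, 0.068, 0.137]
tool_rot: [-2.256, -2.184, 0.003]
wrist_force: [0.1, 0.5, -0.6]
gripper_width: 0.0001
grip_force: 0.0
```

```bash
python3 shot.py w4; python3 lid.py w4; python3 - <<'E'
from h import *
from cell import robot
np.set_printoptions(suppress=True,precision=4)
s=robot.sense();z=s["ee_pos"][2];print(s["ee_pos"],s["gripper_width"])
f=dict(np.load("w4.npz"));w=world(f)
for u in(308,318,332):
  print([ (v,w[v,u].round(4).tolist()) for v in range(270,310,4)])
E
```

```text
white [320.3224 214.726 ] ((594.9872436523438, 66.83818054199219), (140.05345153808594, 119.54756164550781), 87.9764633178711) [0.0575 0.0589 0.0603]
orange [554.3464 118.35  ] ((728.1405029296875, 132.86727905273438), (42.00679397583008, 42.95760726928711), 70.45402526855469) [0.0573 0.0702]
[0.5952 0.068  0.1372] -9.35185461743402e-05
[(270, [0.5877, 0.0549, 0.0851]), (274, [0.5877, 0.0529, 0.0861]), (278, [0.5863, 0.0382, 0.0587]), (282, [0.5862, 0.0357, 0.0592]), (286, [0.5861, 0.0328, 0.0591]), (290, [0.5909, 0.0793, 0.1623]), (294, [0.591, 0.0795, 0.1661]), (298, [0.5911, 0.0794, 0.1691]), (302, [0.5912, 0.0793, 0.172]), (306, [0.5913, 0.0789, 0.1743])]
[(270, [0.5935, 0.0563, 0.0887]), (274, [0.5934, 0.0541, 0.0893]), (278, [0.5933, 0.0513, 0.0885]), (282, [0.5933, 0.0489, 0.0888]), (286, [0.5932, 0.0457, 0.0872]), (290, [0.5947, 0.0791, 0.1622]), (294, [nan, nan, nan]), (298, [0.5947, 0.0793, 0.1692]), (302, [0.5947, 0.0792, 0.1721]), (306, [0.5947, 0.0794, 0.1754])]
[(270, [0.6014, 0.0553, 0.087]), (274, [0.6013, 0.0531, 0.0875]), (278, [0.6013, 0.05, 0.0861]), (282, [0.6013, 0.0472, 0.0855]), (286, [0.6017, 0.0319, 0.0584]), (290, [0.5999, 0.0785, 0.1613]), (294, [0.5998, 0.0789, 0.1655]), (298, [0.5997, 0.0793, 0.1695]), (302, [0.5996, 0.0792, 0.1724]), (306, [0.5995, 0.079, 0.1749])]
```

```bash
sed -i 's/R\[:,2\]\*.019/R[:,2]*(.019+TIP)/; s/^def tool/TIP=.0245  # measured: finger ends stand this far behind the reported TCP\ndef tool/' nav.py; python3 - <<'E'
from cell import robot
from nav import *
print(robot.tcp_to_grasp)
s=robot.sense();y=np.deg2rad(-2);R=tool([0,0,-1],[np.cos(y),np.sin(y),0])
print(row(s,[.5952,.0668,.1],R));print(row(s,[.5952,.0668,.042],R))
E
```

```text
0.0187
([-0.0041, 0.0004, 0.1239, -0.0007, 0.0001, 0.0009], 'rows>=0.9')
([-0.004, 0.0008, 0.3172, -0.0007, 0.0001, 0.0009], 'rows>=2.3')
```

Call:
{"api": "drive_tool", "payload": {
  "steps": [
    [-0.004,0,0,0,0,0,-0.2],
    [-0.004,0,0,0,0,0,-0.2],
    [-0.004,0,0.05,0,0,0,-0.2],
    [-0.004,0,0.1,0,0,0,-0.2],
    [-0.004,0,0.15,0,0,0,-0.2],
    [-0.004,0,0.2,0,0,0,-0.2],
    [-0.004,0,0.25,0,0,0,-0.2],
    [-0.004,0,0.285,0,0,0,-0.2],
    [-0.004,0,0.3,0,0,0,-0.2],
    [-0.004,0,0.3,0,0,0,-0.2]
  ]
}}

```text
clock: 4.6
ee_pos: [0.5951, 0.0668, 0.0474]
tool_rot: [-2.256, -2.185, 0.002]
wrist_force: [-0.4, -0.3, -0.3]
gripper_width: 0.0343
grip_force: 0.0
```

Call:
{"api": "drive_tool", "payload": {
  "steps": [
    [0,0,0,0,0,0,-1],
    [0,0,0,0,0,0,-1],
    [0,0,0,0,0,0,-1],
    [0,0,0,0,0,0,-1],
    [0,0,0,0,0,0,-1],
    [0,0,0,0,0,0,-1]
  ],
  "squeeze": 60
}}

```text
clock: 5.1
ee_pos: [0.5964, 0.067, 0.0497]
tool_rot: [2.256, 2.185, 0.002]
wrist_force: [0.0, 0.7, 5.9]
gripper_width: 0.0128
grip_force: 61.1
```

Call:
{"api": "drive_tool", "payload": {
  "steps": [
    [0,0,-0.04,0,0,0,-1],
    [0,0,-0.1,0,0,0,-1],
    [0,0,-0.18,0,0,0,-1],
    [0,0,-0.25,0,0,0,-1],
    [-0.02,-0.1,-0.25,0,0,0,-1],
    [-0.04,-0.2,-0.25,0,0,0,-1],
    [-0.06,-0.3,-0.25,0,0,0,-1],
    [-0.08,-0.4,-0.25,0,0,0,-1],
    [-0.09,-0.5,-0.25,0,0,0,-1],
    [-0.09,-0.58,-0.25,0,0,0,-1],
    [-0.09,-0.63,-0.25,0,0,0,-1],
    [-0.09,-0.65,-0.25,0,0,0,-1]
  ]
}}

```text
clock: 6.1
ee_pos: [0.3983, 0.0461, 0.1244]
tool_rot: [2.257, 2.185, 0.001]
wrist_force: [0.5, -0.3, -0.3]
gripper_width: 0.0125
grip_force: 60.1
```

Call:
{"api": "drive_tool", "payload": {
  "steps": [
    [0,0,0.1,0,0,0,-1],
    [0,0,0.2,0,0,0,-1],
    [0,0,0.3,0,0,0,-1],
    [0,0,0.36,0,0,0,-1],
    [0,0,0.38,0,0,0,-1],
    [0,0,0.39,0,0,0,-1],
    [0,0,0.4,0,0,0,-1],
    [0,0,0.4,0,0,0,-1]
  ]
}}

```text
clock: 6.77
ee_pos: [0.4007, 0.0462, 0.0043]
tool_rot: [2.256, 2.185, 0.001]
wrist_force: [0.8, -1.0, -1.0]
gripper_width: 0.0125
grip_force: 60.1
```

Call:
{"api": "drive_tool", "payload": {
  "steps": [
    [0,0,0.005,0,0,0,-1],
    [0,0,0.008,0,0,0,-1],
    [0,0,0.008,0,0,0,-0.2],
    [0,0,0.008,0,0,0,-0.2],
    [0,0,0.008,0,0,0,-0.2],
    [0,0,0.008,0,0,0,-0.2],
    [0,0,-0.1,0,0,0,-0.2],
    [0,0,-0.25,0,0,0,-0.2],
    [0,0,-0.4,0,0,0,-0.2],
    [0,0,-0.6,0,0,0,-0.2]
  ]
}}

```text
clock: 7.6
ee_pos: [0.3994, 0.0461, 0.1603]
tool_rot: [-2.257, -2.185, 0.0]
wrist_force: [1.7, 0.1, 0.9]
gripper_width: 0.0342
grip_force: 0.0
```

```bash
python3 shot.py w5; python3 lid.py w5; python3 - <<'E'
from cell import robot
from nav import *
s=robot.sense();print(s["qpos"],s["ee_pos"])
# plate a: centre from rect & handle
from meas import *
def target(yaw,o,sgn,back): 
    P=plateR(yaw,0,1); t,R=platetool(P,o,sgn); return t-back*R[:,2],R
o=np.array([.558,-.376,0]);P=plateR(3.7,0,1);print("handle exp",o+P@np.array([-.0698,0,.0411]))
for b in(.09,.0): t,R=target(3.7,o,-1,b);print(t,row(s,t,R))
E
```

```text
white [321.2505 197.8763] ((400.43927001953125, 46.316627502441406), (139.5535430908203, 119.62710571289062), 88.18016052246094) [0.0104 0.0119 0.0134]
orange [548.9068 189.1226] ((594.2268676757812, 65.9832763671875), (129.50723266601562, 107.08087921142578), 88.199951171875) [0.0209 0.0548]
[ 1.14911390e-01 -2.81491154e-01 -2.41651737e-01  1.60079584e+00
  1.80917477e-06  1.71795876e+00] [0.40202911 0.04640271 0.16842228]
handle exp [ 0.4883 -0.3805  0.0411]
[ 0.4617 -0.3822  0.0792] ([-1.422, 0.242, 0.2978, 0.0137, 0.2875, 0.9269], 'rows>=24.4')
[ 0.5133 -0.3789  0.0055] ([-1.4057, 0.411, 0.5451, 0.0137, 0.2875, 0.9269], 'rows>=24.4')
```

Call:
{"api": "drive_tool", "payload": {
  "steps": [
    [-0.1,0,-0.2,0,0,-0.04,-0.4],
    [-0.2,0,-0.2,0,0,-0.08,-0.4],
    [-0.3,0,-0.2,0,0,-0.12,-0.4],
    [-0.4,0,-0.2,0,0,-0.16,-0.4],
    [-0.5,0,-0.2,0,0,-0.2,-0.4],
    [-0.6,0,-0.2,0,0,-0.24,-0.4],
    [-0.7,0.1,-0.2,0,0,-0.28,-0.4],
    [-0.8,0.1,-0.2,0,0,-0.32,-0.4],
    [-0.9,0.1,-0.2,0,0,-0.36,-0.4],
    [-1.0,0.1,-0.2,0,0,-0.4,-0.4],
    [-1.0,0.1,-0.2,0,0,-0.44,-0.4],
    [-1.0,0.1,-0.2,0,0,-0.48,-0.4]
  ]
}}

```text
clock: 8.65
ee_pos: [0.42, -0.2562, 0.2178]
tool_rot: [-0.314, -3.125, -0.001]
wrist_force: [0.8, 0.4, -0.4]
gripper_width: 0.0255
grip_force: 0.0
```

```bash
cat > pt.py <<'E'
import sys
from cell import robot
from nav import *
s=robot.sense();print("q",s["qpos"].round(3),s["ee_pos"].round(4))
# pt.py x y z(mm) yaw pitch back(mm)...
x,y,z,yaw,p=map(float,sys.argv[1:6])
for b in sys.argv[6:]:
    t,R=platetool(plateR(yaw,p,1),np.array([x,y,z])/1000,-1);t=t-float(b)/1000*R[:,2];print(b,t.round(4),*row(s,t,R))
E
python3 pt.py 559.2 -375 0 3.7 0 90 0
```

```text
q [-0.548 -0.047  0.058  1.677 -0.    -0.348] [ 0.42   -0.2562  0.2178]
90 [ 0.4629 -0.3812  0.0792] [-0.2236, -0.3799, 0.4618, 0.1364, -0.178, -0.5637] rows>=15.3
0 [ 0.5145 -0.3779  0.0055] [-0.3901, -0.335, 0.7073, 0.1364, -0.178, -0.5637] rows>=15.3
```

Call:
{"api": "drive_tool", "payload": {
  "steps": [
    [-0.05,-0.1,0.1,0.136,-0.178,-0.564,-0.4],
    [-0.1,-0.2,0.2,0.136,-0.178,-0.564,-0.4],
    [-0.15,-0.3,0.3,0.136,-0.178,-0.564,-0.4],
    [-0.2236,-0.38,0.4,0.136,-0.178,-0.564,-0.4],
    [-0.2236,-0.38,0.4,0.136,-0.178,-0.564,-0.4],
    [-0.2236,-0.38,0.4,0.136,-0.178,-0.564,-0.4],
    [-0.2236,-0.38,0.4,0.136,-0.178,-0.564,-0.4],
    [-0.2236,-0.38,0.46,0.136,-0.178,-0.564,-0.4],
    [-0.2236,-0.38,0.46,0.136,-0.178,-0.564,-0.4],
    [-0.2236,-0.38,0.46,0.136,-0.178,-0.564,-0.4],
    [-0.2236,-0.38,0.46,0.136,-0.178,-0.564,-0.4],
    [-0.2236,-0.38,0.46,0.136,-0.178,-0.564,-0.4]
  ]
}}

```text
clock: 9.65
ee_pos: [0.4628, -0.3795, 0.0805]
tool_rot: [-1.574, 2.229, -0.488]
wrist_force: [0.6, 0.1, -0.3]
gripper_width: 0.0257
grip_force: 0.0
```

Call:
{"api": "drive_tool", "payload": {
  "steps": [
    [0,0,0,0.038,-0.0445,-0.141,-0.4],
    [0,0,0,0.038,-0.0445,-0.141,-0.4],
    [0,0,0,0.038,-0.0445,-0.141,-0.4],
    [0,0,0,0.038,-0.0445,-0.141,-0.4]
  ]
}}

```text
clock: 9.98
ee_pos: [0.4626, -0.3798, 0.0804]
tool_rot: [-1.973, 1.714, -0.597]
wrist_force: [0.2, -0.4, 0.1]
gripper_width: 0.0255
grip_force: 0.0
```

```bash
python3 shot.py w6; python3 pt.py 559.2 -375 0 3.7 0 90 0; python3 - <<'E'
from meas import *
f=dict(np.load("w6.npz"));w=world(f);o,hs=plates(f,w)
for x in o:print(x)
for x in hs:print("H",x)
E
```

```text
q [-0.96  -0.169 -0.457  0.933  0.549 -2.577] [ 0.4623 -0.38    0.0797]
90 [ 0.4629 -0.3812  0.0792] [0.0042, -0.0002, 0.0024, -0.0097, 0.0064, 0.0239] rows>=0.7
0 [ 0.5145 -0.3779  0.0055] [0.0099, 0.0092, 0.3022, -0.0097, 0.0064, 0.0239] rows>=2.2
(array([278.8459, 205.1788]), (558.8, -377.0), (101.5, 76.4), 3.87)
(array([222.6122, 318.2568]), (603.1, -257.3), (75.5, 52.6), 81.02)
H (array([322.9156, 249.7757]), array([ 0.4825, -0.3823,  0.0498]), np.int64(486))
H (array([275.5066, 414.602 ]), array([ 0.5052, -0.2515,  0.0459]), np.int64(304))
```

View pics/w6.png

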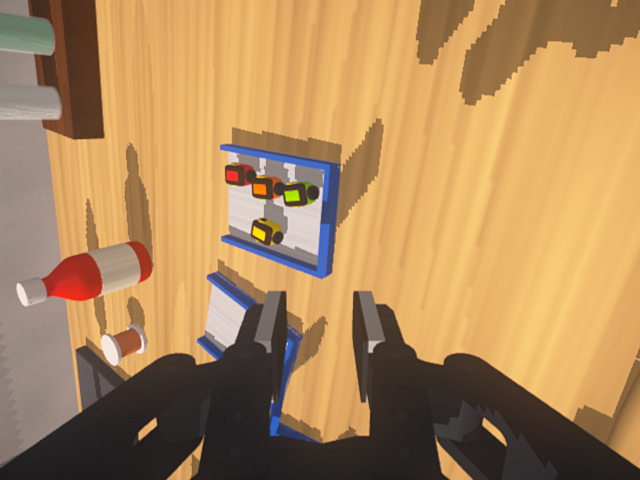

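```bash
python3 pt.py 559 -377 0 3.8 0 40 0; python3 - <<'E'
from meas import *
from nav import *
f=dict(np.load("w6.npz"));w=world(f);R=Ro.from_rotvec([-1.973,1.714,-.597]).as_matrix()
q=(w-np.array([.4623,-.38,.0797]))@R
m=(abs(q[...,0])<.03)&(abs(q[...,1])<.06)&(q[...,2]>-.06)&(q[...,2]<-.01)
for mm,st,c in comps(m,300):
    p=q[mm];t=p[p[:,2]>np.percentile(p[:,2],90)];print(c,np.percentile(p[:,2],[1,50,99]),t.mean(0))
E
```

```text
q [-0.96  -0.169 -0.457  0.933  0.549 -2.577] [ 0.4623 -0.38    0.0797]
40 [ 0.4914 -0.3815  0.0382] [0.0143, 0.0064, 0.1681, -0.0097, 0.006, 0.0235] rows>=1.2
0 [ 0.5143 -0.38    0.0055] [0.0167, 0.0106, 0.3014, -0.0097, 0.006, 0.0235] rows>=2.2
[268.1604 327.7362] [-0.0599 -0.0459 -0.0246] [ 0.0057 -0.0154 -0.0284]
[370.7324 328.483 ] [-0.0599 -0.0461 -0.0246] [ 0.0057  0.0159 -0.0285]
```

Call:
{"api": "drive_tool", "payload": {
  "steps": [
    [0.014,0.006,0.05,-0.0097,0.006,0.0235,-0.4],
    [0.014,0.006,0.1,-0.0097,0.006,0.0235,-0.4],
    [0.014,0.006,0.168,-0.0097,0.006,0.0235,-0.4],
    [0.0155,0.008,0.23,-0.0097,0.006,0.0235,-0.4],
    [0.0165,0.01,0.28,-0.0097,0.006,0.0235,-0.4],
    [0.0167,0.0106,0.3,-0.0097,0.006,0.0235,-0.4],
    [0.0167,0.0106,0.3,-0.0097,0.006,0.0235,-0.4],
    [0.0167,0.0106,0.3,-0.0097,0.006,0.0235,-0.4]
  ]
}}

```text
clock: 10.7
ee_pos: [0.5144, -0.38, 0.0067]
tool_rot: [-1.916, 1.816, -0.565]
wrist_force: [-0.1, -0.1, 0.9]
gripper_width: 0.0254
grip_force: 0.0
```

```bash
python3 pt.py 559 -377 0 3.8 0 0; python3 - <<'E'
from cell import robot
s=robot.sense();print(s["wrist_force"])
E
```

```text
q [-0.856 -0.057 -0.495  0.732  0.471 -2.383] [ 0.5144 -0.38    0.0067]
0 [ 0.5143 -0.38    0.0055] [-0.0001, 0.0028, 0.003, 0.0009, -0.0009, -0.0039] rows>=0.1
[-0.13244585 -0.05304918  0.85466136]
```

Close on the handle.

Call:
{"api": "drive_tool", "payload": {
  "steps": [
    [0,0.002,0.002,0,0,-0.003,-1],
    [0,0.002,0.002,0,0,-0.003,-1],
    [0,0.002,0.002,0,0,-0.003,-1],
    [0,0.002,0.002,0,0,-0.003,-1],
    [0,0.002,0.002,0,0,-0.003,-1]
  ],
  "squeeze": 70
}}

```text
clock: 11.12
ee_pos: [0.5144, -0.3807, 0.0066]
tool_rot: [-1.926, 1.807, -0.571]
wrist_force: [-4.6, 1.5, 4.9]
gripper_width: 0.0042
grip_force: 69.2
```

```bash
python3 pt.py 559 -377 100 3.8 0 0; python3 pt.py 559 -300 150 3.8 0 0;  python3 pt.py 500 50 160 0 0 0;
```

```text
q [-0.857 -0.057 -0.496  0.73   0.472 -2.394] [ 0.5144 -0.3807  0.0066]
0 [ 0.5143 -0.38    0.1055] [-0.0016, -0.1886, -0.2704, 0.0005, -0.0013, -0.0006] rows>=2.4
q [-0.857 -0.057 -0.496  0.73   0.472 -2.394] [ 0.5144 -0.3807  0.0066]
0 [ 0.5143 -0.303   0.1555] [-0.2574, -0.2975, -0.3984, 0.0005, -0.0013, -0.0006] rows>=4.0
q [-0.857 -0.057 -0.496  0.73   0.472 -2.394] [ 0.5144 -0.3807  0.0066]
0 [0.4552 0.05   0.1655] [-1.4439, -0.2172, -0.4983, 0.0005, 0.0108, 0.0167] rows>=11.1
```

Call:
{"api": "drive_tool", "payload": {
  "steps": [
    [0,-0.004,-0.006,0,0,0,-1],
    [0,-0.015,-0.022,0,0,0,-1],
    [0,-0.035,-0.05,0,0,0,-1],
    [0,-0.065,-0.093,0,0,0,-1],
    [0,-0.095,-0.136,0,0,0,-1],
    [0,-0.125,-0.18,0,0,0,-1],
    [0,-0.155,-0.222,0,0,0,-1],
    [0,-0.185,-0.265,0,0,0,-1],
    [0,-0.215,-0.31,0,0,0,-1],
    [0,-0.245,-0.35,0,0,0,-1],
    [0,-0.27,-0.386,0,0,0,-1],
    [0,-0.285,-0.408,0,0,0,-1]
  ]
}}

```text
clock: 12.12
ee_pos: [0.5148, -0.3802, 0.1576]
tool_rot: [-1.926, 1.806, -0.572]
wrist_force: [0.6, -1.1, -1.8]
gripper_width: 0.0039
grip_force: 68.4
```

```bash
python3 shot.py w7; python3 pt.py 540 -170 180 2 0 0; python3 pt.py 540 50 180 0 0 0; python3 - <<'E'
from meas import *
from nav import *
from cell import robot
s=robot.sense();f=dict(np.load("w7.npz"));w=world(f)
H=cv2.cvtColor(f["image"],cv2.COLOR_BGR2HSV)
R=Ro.from_rotvec(s["tool_rot"]).as_matrix();P=np.stack([R@np.array([0,-.819,.574]),-R[:,0],R@np.array([0,-.574,-.819])],1)
o=s["ee_pos"]-R[:,2]*.0435-P@G;q=(w-o)@P;print("o",o,"P",P.round(3).tolist())
fl=(q[...,2]<.03)&(q[...,2]>-.02)&(abs(q[...,0])<.06)&(abs(q[...,1])<.045)
g=q[fl&(H[...,1]<60)];print("floor fit",np.percentile(g,[1,50,99],axis=0),np.linalg.lstsq(np.c_[g[:,:2],np.ones(len(g))],g[:,2],rcond=None)[0])
for m,st,c in comps(fl&(H[...,1]>120)&(H[...,2]>90)&((H[...,0]<60)|(H[...,0]>170)),20):print("head",c,q[m].mean(0))
E
```

```text
q [-0.856 -0.14  -0.272  1.034  0.472 -2.393] [ 0.5151 -0.3805  0.1588]
0 [ 0.4952 -0.1716  0.1855] [-0.699, -0.0345, -0.0881, 0.0, 0.0041, 0.0082] rows>=5.1
q [-0.856 -0.14  -0.272  1.034  0.472 -2.393] [ 0.5151 -0.3805  0.1588]
0 [0.4952 0.05   0.1855] [-1.4361, -0.0745, -0.064, -0.0, 0.0104, 0.0173] rows>=10.4
o [ 0.5599 -0.3777  0.1533] P [[0.998, -0.063, -0.0], [0.063, 0.998, 0.004], [-0.0, -0.004, 1.0]]
floor fit [[-0.0505 -0.0364 -0.0021]
 [-0.0072 -0.      0.0004]
 [ 0.0487  0.0349  0.0127]] [-0.0239  0.0028  0.0011]
head [197.9059 220.1089] [ 0.0258 -0.0203  0.0096]
head [185.0274 235.9589] [ 0.0305 -0.0123  0.0149]
head [238.6164 236.6199] [-0.0032 -0.0169  0.0097]
head [283.5927 238.4677] [-0.0313 -0.0214  0.0099]
head [218.7297 245.5586] [ 0.0061 -0.0118  0.0143]
head [266.0278 249.8642] [-0.0257 -0.0165  0.0154]
head [227.6923 259.7692] [ 0.0039 -0.0039  0.0112]
head [273.7742 264.3226] [-0.0267 -0.0088  0.0117]
head [242.6218 292.6576] [-0.0026  0.013   0.0088]
head [225.676 303.832] [0.003  0.018  0.0154]
```

Call:
{"api": "drive_tool", "payload": {
  "steps": [
    [-0.01,0,-0.01,0,0,0,-1],
    [-0.04,0,-0.02,0,0,0,-1],
    [-0.09,0,-0.04,0,0,0,-1],
    [-0.16,-0.01,-0.06,0,0,0,-1],
    [-0.24,-0.01,-0.08,0,0,0,-1],
    [-0.32,-0.02,-0.088,0,0.001,0.002,-1],
    [-0.4,-0.02,-0.088,0,0.001,0.003,-1],
    [-0.48,-0.03,-0.088,0,0.002,0.004,-1],
    [-0.56,-0.034,-0.088,0,0.002,0.005,-1],
    [-0.64,-0.034,-0.088,0,0.003,0.006,-1],
    [-0.72,-0.034,-0.088,0,0.004,0.007,-1],
    [-0.8,-0.034,-0.088,0,0.004,0.008,-1]
  ]
}}

```text
clock: 13.17
ee_pos: [0.4915, -0.1391, 0.1808]
tool_rot: [-1.901, 1.838, -0.572]
wrist_force: [0.6, -0.3, -2.0]
gripper_width: 0.0041
grip_force: 68.4
```

```bash
python3 pt.py 510 66.5 100 -2 0 0
```

```text
q [-0.433 -0.622 -0.587  1.052  0.263 -1.963] [ 0.4915 -0.1391  0.1808]
0 [0.4652 0.0681 0.1055] [-0.6923, 0.1969, 0.1719, 0.0012, 0.0137, 0.0176] rows>=5.3
```

Call:
{"api": "drive_tool", "payload": {
  "steps": [
    [-0.02,0,0,0,0,0,-1],
    [-0.06,0,0,0,0,0,-1],
    [-0.12,0.01,0,0,0.001,0.002,-1],
    [-0.2,0.03,0,0,0.002,0.004,-1],
    [-0.28,0.05,0.02,0,0.004,0.006,-1],
    [-0.36,0.07,0.05,0,0.006,0.008,-1],
    [-0.44,0.1,0.08,0,0.008,0.01,-1],
    [-0.52,0.13,0.11,0,0.01,0.012,-1],
    [-0.6,0.16,0.14,0,0.012,0.014,-1],
    [-0.65,0.18,0.16,0,0.013,0.016,-1],
    [-0.68,0.19,0.17,0,0.0137,0.0176,-1],
    [-0.6923,0.1969,0.1719,0,0.0137,0.0176,-1]
  ]
}}

```text
clock: 14.17
ee_pos: [0.4651, 0.0677, 0.1043]
tool_rot: [-1.849, 1.909, -0.598]
wrist_force: [-0.7, 0.2, -2.1]
gripper_width: 0.0043
grip_force: 68.4
```

```bash
cat > pour.py <<'E'
import sys
from cell import robot
from nav import *
s=robot.sense();print(s["qpos"].round(3),s["ee_pos"])
yaw=-2
for a in sys.argv[1:]:
    p,x,y,z=map(float,a.split(","))
    P=plateR(yaw,p,1);o=np.array([x,y,z])/1000-P@np.array([.05,0,0]);t,R=platetool(P,o,-1);print(p,row(s,t,R)[0],t.round(3))
E
python3 pour.py 0,560,66.5,66 6,560,66.5,66 12,560,66.5,66 18,560,66.5,66 24,560,66.5,64 30,560,66.5,62 36,561,66.5,60 42,562,66.5,58 48,563,66.5,56 54,564,66.5,54 60,565,66.5,52
```

```text
[ 0.249 -0.796 -0.821  0.959 -0.16  -1.338] [0.46505437 0.06772694 0.10433545]
0.0 [-0.0071, 0.0621, 0.0902, 0.0017, 0.0002, 0.0009] [0.465 0.07  0.071]
6.0 [-0.007, 0.0403, 0.0652, -0.0317, 0.0001, 0.0009] [0.466 0.07  0.081]
12.0 [-0.007, 0.0161, 0.0426, -0.065, 0.0001, 0.0009] [0.468 0.07  0.091]
18.0 [-0.0069, -0.0104, 0.0227, -0.0983, 0.0, 0.0009] [0.472 0.07  0.101]
24.0 [-0.0069, -0.035, 0.0111, -0.1317, -0.0, 0.0009] [0.476 0.069 0.108]
30.0 [-0.0068, -0.0613, 0.0026, -0.165, -0.0001, 0.0009] [0.481 0.069 0.114]
36.0 [-0.0068, -0.0915, -0.0008, -0.1983, -0.0001, 0.0009] [0.488 0.069 0.12 ]
42.0 [-0.0068, -0.1228, -0.0009, -0.2317, -0.0002, 0.0009] [0.495 0.069 0.126]
48.0 [-0.0069, -0.1546, 0.0025, -0.265, -0.0002, 0.0009] [0.504 0.069 0.13 ]
54.0 [-0.0069, -0.1867, 0.0093, -0.2983, -0.0003, 0.0009] [0.513 0.068 0.134]
60.0 [-0.0069, -0.2187, 0.0196, -0.3317, -0.0003, 0.0009] [0.522 0.068 0.137]
```

Call:
{"api": "drive_tool", "payload": {
  "steps": [
    [-0.003,0.01,0.015,-0.03,0,0,-1],
    [-0.007,0.016,0.03,-0.06,0,0,-1],
    [-0.007,-0.01,0.023,-0.098,0,0,-1],
    [-0.007,-0.035,0.011,-0.132,0,0,-1],
    [-0.007,-0.061,0.003,-0.165,0,0,-1],
    [-0.007,-0.092,-0.001,-0.198,0,0,-1],
    [-0.007,-0.123,-0.001,-0.232,0,0,-1],
    [-0.007,-0.155,0.0025,-0.265,0,0,-1],
    [-0.007,-0.187,0.009,-0.298,0,0,-1],
    [-0.007,-0.219,0.02,-0.332,0,0,-1],
    [-0.007,-0.219,0.02,-0.332,0,0,-1]
  ]
}}

```text
clock: 15.08
ee_pos: [0.5257, 0.0656, 0.1324]
tool_rot: [1.939, -2.011, -0.458]
wrist_force: [0.7, 0.0, -4.3]
gripper_width: 0.0041
grip_force: 69.0
```

```bash
python3 shot.py w8;python3 shot.py s8 scene; python3 pour.py 60,565,66.5,52 75,565,66.5,52
```

```text
[ 0.093  0.496  0.455  1.967  0.054 -1.453] [0.52473121 0.0656827  0.13547526]
60.0 [-0.0074, 0.0094, -0.0007, 0.0013, -0.0001, -0.0005] [0.522 0.068 0.137]
75.0 [-0.0075, -0.0497, -0.0586, -0.082, -0.0001, -0.0005] [0.546 0.067 0.145]
```

View pics/w8.png

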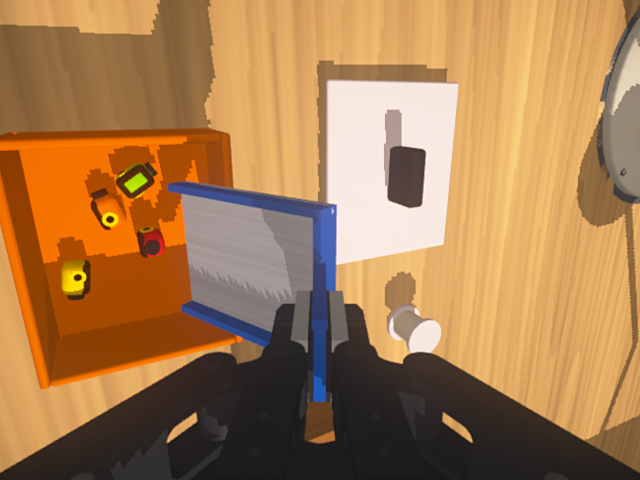

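All four heads lie in the box (green 135,180; orange 108,210; red 151,243; yellow 76,278) and the plate is bare. I'll set the emptied plate back on the bench so the lid goes on before racking, as ordered.

```bash
python3 pour.py 60,565,66.5,130; python3 pt.py 540 -130 170 2 0 0
```

```text
[ 0.093  0.496  0.455  1.967  0.054 -1.453] [0.52473121 0.0656827  0.13547526]
60.0 [-0.0071, 0.1202, -0.2359, 0.0013, -0.0001, -0.0005] [0.522 0.068 0.215]
q [ 0.093  0.496  0.455  1.967  0.054 -1.453] [0.5247 0.0657 0.1355]
0 [ 0.4952 -0.1316  0.1755] [0.6607, 0.1241, -0.0882, 0.3345, -0.0024, -0.0235] rows>=8.4
```

Call:
{"api": "drive_tool", "payload": {
  "steps": [
    [0,0.03,-0.06,0,0,0,-1],
    [0,0.08,-0.15,0,0,0,-1],
    [0,0.12,-0.236,0.02,0,0,-1],
    [0.06,0.12,-0.236,0.05,0,0,-1],
    [0.14,0.12,-0.236,0.08,0,0,-1],
    [0.22,0.12,-0.22,0.12,0,-0.005,-1],
    [0.3,0.12,-0.2,0.16,0,-0.01,-1],
    [0.38,0.12,-0.18,0.2,0,-0.014,-1],
    [0.46,0.12,-0.16,0.23,0,-0.016,-1],
    [0.54,0.124,-0.13,0.265,-0.002,-0.02,-1],
    [0.62,0.124,-0.1,0.3,-0.002,-0.022,-1],
    [0.66,0.124,-0.088,0.3345,-0.0024,-0.0235,-1]
  ]
}}

```text
clock: 16.18
ee_pos: [0.4925, -0.1322, 0.1801]
tool_rot: [-1.894, 1.825, -0.597]
wrist_force: [-0.3, 0.3, -1.8]
gripper_width: 0.0037
grip_force: 69.0
```

```bash
python3 pt.py 559 -377 60 3.8 0 0; python3 pt.py 559 -377 4 3.8 0 0
```

```text
q [-0.414 -0.653 -0.614  1.03   0.254 -1.946] [ 0.4925 -0.1322  0.1801]
0 [ 0.5143 -0.38    0.0655] [0.8261, 0.1917, 0.3379, -0.005, -0.007, -0.007] rows>=6.6
q [-0.414 -0.653 -0.614  1.03   0.254 -1.946] [ 0.4925 -0.1322  0.1801]
0 [ 0.5143 -0.38    0.0095] [0.8252, 0.3013, 0.4891, -0.005, -0.007, -0.007] rows>=7.2
```

Call:
{"api": "drive_tool", "payload": {
  "steps": [
    [0.05,0,0,0,0,0,-1],
    [0.15,0,0,0,0,0,-1],
    [0.28,0.01,0.02,0,0,0,-1],
    [0.41,0.01,0.02,0,0,0,-1],
    [0.54,0.01,0.04,0,-0.003,0,-1],
    [0.66,0.02,0.05,-0.005,-0.007,-0.007,-1],
    [0.76,0.02,0.06,-0.005,-0.007,-0.007,-1],
    [0.826,0.03,0.1,-0.005,-0.007,-0.007,-1],
    [0.826,0.08,0.17,-0.005,-0.007,-0.007,-1],
    [0.826,0.13,0.25,-0.005,-0.007,-0.007,-1],
    [0.826,0.19,0.33,-0.005,-0.007,-0.007,-1],
    [0.826,0.19,0.338,-0.005,-0.007,-0.007,-1]
  ]
}}

```text
clock: 17.18
ee_pos: [0.512, -0.3753, 0.0583]
tool_rot: [-1.929, 1.811, -0.548]
wrist_force: [-1.3, 0.5, -2.9]
gripper_width: 0.0036
grip_force: 69.1
```

```bash
python3 pt.py 559 -377 5 3.8 0 0; python3 pt.py 559 -377 2 3.8 0 0
```

```text
q [-0.853 -0.098 -0.423  0.86   0.469 -2.394] [ 0.512  -0.3753  0.0583]
0 [ 0.5143 -0.38    0.0105] [0.0175, 0.0842, 0.1352, 0.0044, 0.0023, -0.0018] rows>=1.2
q [-0.853 -0.098 -0.423  0.86   0.469 -2.394] [ 0.512  -0.3753  0.0583]
0 [ 0.5143 -0.38    0.0075] [0.0176, 0.0898, 0.1435, 0.0044, 0.0023, -0.0018] rows>=1.2
```

Call:
{"api": "drive_tool", "payload": {
  "steps": [
    [0.0175,0.03,0.05,0.0044,0.0023,-0.0018,-1],
    [0.0175,0.06,0.1,0.0044,0.0023,-0.0018,-1],
    [0.0175,0.075,0.12,0.0044,0.0023,-0.0018,-1],
    [0.0175,0.084,0.135,0.0044,0.0023,-0.0018,-1],
    [0.0176,0.09,0.1435,0.0044,0.0023,-0.0018,-1],
    [0.0176,0.09,0.1435,0.0044,0.0023,-0.0018,-1]
  ]
}}

```text
clock: 17.68
ee_pos: [0.5179, -0.3828, 0.0137]
tool_rot: [-1.927, 1.798, -0.577]
wrist_force: [0.1, 0.9, -0.8]
gripper_width: 0.0037
grip_force: 69.1
```

```bash
python3 pt.py 559 -377 2 3.8 0 0; python3 -c "
from cell import robot;print(robot.sense()['wrist_force'])"
```

```text
q [-0.858 -0.057 -0.484  0.737  0.477 -2.397] [ 0.5179 -0.3828  0.0137]
0 [ 0.5143 -0.38    0.0075] [-0.0105, 0.0212, 0.0102, -0.0015, -0.0011, 0.0012] rows>=0.2
[ 0.0717074   0.93013744 -0.75324993]
```

Call:
{"api": "drive_tool", "payload": {
  "steps": [
    [0,0.005,0.006,0,0,0,-1],
    [0,0.008,0.01,0,0,0,-1],
    [0,0.011,0.015,0,0,0,-1],
    [0,0.011,0.015,0,0,0,-1]
  ]
}}

```text
clock: 18.02
ee_pos: [0.5176, -0.3827, 0.0069]
tool_rot: [-1.927, 1.799, -0.575]
wrist_force: [0.2, -0.2, -2.3]
gripper_width: 0.0036
grip_force: 69.2
```

Call:
{"api": "drive_tool", "payload": {
  "steps": [
    [0,0.002,0.003,0,0,0,-1],
    [0,0.004,0.006,0,0,0,-1],
    [0,0.004,0.006,0,0,0,-0.4],
    [0,0.004,0.006,0,0,0,-0.4],
    [0,0.004,0.006,0,0,0,-0.4],
    [0,0.004,0.006,0,0,0,-0.4],
    [0,0.004,-0.05,0,0,0,-0.4],
    [0,0.004,-0.15,0,0,0,-0.4],
    [0,0.004,-0.28,0,0,0,-0.4],
    [0,0.004,-0.42,0,0,0,-0.4],
    [0,0.004,-0.42,0,0,0,-0.4]
  ]
}}

```text
clock: 18.93
ee_pos: [0.4434, -0.3898, 0.117]
tool_rot: [-1.927, 1.798, -0.588]
wrist_force: [1.0, -1.0, 1.2]
gripper_width: 0.0258
grip_force: 0.0
```

```bash
python3 shot.py w9;python3 - <<'E'
from meas import *
f=dict(np.load("w9.npz"));w=world(f);o,hs=plates(f,w)
for x in o:print(x)
for x in hs:print("H",x)
E
python3 lid.py w9; python3 - <<'E'
from cell import robot
from nav import *
s=robot.sense();y=np.deg2rad(-2);R=tool([0,0,-1],[-np.cos(y),-np.sin(y),0]);print(s["qpos"],s["ee_pos"])
print(row(s,[.40,-.2,.2],R));print(row(s,[.4,.0463,.12],R))
E
```

```text
(array([279.9922, 202.92  ]), (563.4, -381.4), (101.5, 72.7), 3.75)
(array([281.3199, 252.1615]), (560.8, -343.3), (100.3, 4.6), 4.38)
(array([237.0162, 309.3364]), (603.4, -259.0), (72.5, 50.7), 81.2)
(array([292.1329, 350.6841]), (543.5, -248.3), (76.6, 26.3), 78.31)
H (array([323.4104, 236.5202]), array([ 0.4868, -0.3851,  0.0498]), np.int64(346))
H (array([293.2527, 405.2581]), array([ 0.5047, -0.2416,  0.0491]), np.int64(186))
white [35.3586 73.6699] ((830.0812377929688, -470.7612609863281), (19.13541030883789, 31.94171905517578), 1.1006946563720703) [0.0313 0.0657 0.094 ]
white [ 40.2734 134.7901] ((829.1498413085938, -411.7353515625), (19.191539764404297, 31.816490173339844), 6.372955799102783) [0.032  0.0698 0.1011]
orange [106.9241 289.4582] ((732.0888671875, -267.4114685058594), (25.477092742919922, 42.18055725097656), 13.71529769897461) [0.0536 0.0892]
[-0.98278759 -0.20445215 -0.41106069  1.0151632   0.52195752 -2.52809126] [ 0.44401599 -0.38953936  0.11409052]
([-0.6372, -0.0841, -0.2994, -0.1969, 0.0068, 0.0319], 'rows>=5.1')
([-1.459, 0.0221, -0.0576, -0.1969, 0.0068, 0.0319], 'rows>=10.5')
```

Call:
{"api": "drive_tool", "payload": {
  "steps": [
    [-0.1,-0.05,-0.25,-0.05,0,0.01,-0.2],
    [-0.25,-0.084,-0.3,-0.1,0.003,0.02,-0.2],
    [-0.4,-0.084,-0.3,-0.15,0.005,0.03,-0.2],
    [-0.52,-0.084,-0.3,-0.197,0.0068,0.032,-0.2],
    [-0.637,-0.084,-0.3,-0.197,0.0068,0.032,-0.2],
    [-0.76,-0.084,-0.27,-0.197,0.0068,0.032,-0.2],
    [-0.88,-0.07,-0.25,-0.197,0.0068,0.032,-0.2],
    [-1.0,-0.05,-0.23,-0.197,0.0068,0.032,-0.2],
    [-1.0,-0.05,-0.23,-0.197,0.0068,0.032,-0.2]
  ]
}}

```text
clock: 19.73
ee_pos: [0.3956, -0.085, 0.1709]
tool_rot: [-2.188, 2.254, 0.016]
wrist_force: [-0.4, -0.5, -0.3]
gripper_width: 0.0343
grip_force: 0.0
```

```bash
python3 - <<'E'
from cell import robot
from nav import *
s=robot.sense();y=np.deg2rad(-2);R=tool([0,0,-1],[-np.cos(y),-np.sin(y),0]);print(s["qpos"],s["ee_pos"])
print(row(s,[.4004,.0463,.2],R));print(row(s,[.4004,.0463,.12],R))
E
```

```text
[-0.21618148 -0.26115583 -0.22086403  1.61955106  0.00594839 -1.75767454] [ 0.3956059  -0.08500702  0.17094539]
([-0.4387, -0.0025, -0.0936, 0.0023, 0.0024, 0.0018], 'rows>=3.2')
([-0.4367, -0.0044, 0.173, 0.0023, 0.0024, 0.0018], 'rows>=3.4')
```

Call:
{"api": "drive_tool", "payload": {
  "steps": [
    [-0.1,0,-0.03,0.0023,0.0024,0.0018,-0.2],
    [-0.22,0,0,0.0023,0.0024,0.0018,-0.2],
    [-0.34,-0.002,0.04,0.0023,0.0024,0.0018,-0.2],
    [-0.437,-0.003,0.06,0.0023,0.0024,0.0018,-0.2],
    [-0.437,-0.003,0.06,0.0023,0.0024,0.0018,-0.2]
  ]
}}

```text
clock: 20.15
ee_pos: [0.4011, 0.0453, 0.1536]
tool_rot: [2.182, -2.259, 0.002]
wrist_force: [-0.5, -0.3, -0.4]
gripper_width: 0.034
grip_force: 0.0
```

```bash
python3 shot.py w10; python3 lid.py w10; python3 - <<'E'
from cell import robot
from nav import *
s=robot.sense();y=np.deg2rad(-2);R=tool([0,0,-1],[-np.cos(y),-np.sin(y),0]);print(s["qpos"],s["ee_pos"])
print(row(s,[.4004,.0463,.0025],R))
E
```

```text
white [319.8487 200.414 ] ((400.3827209472656, 45.557373046875), (139.195068359375, 119.47978210449219), 88.15438079833984) [0.0104 0.0119 0.0134]
orange [ 84.136  260.3713] ((593.9882202148438, 64.2899398803711), (129.5791015625, 107.80025482177734), 87.26660919189453) [0.0206 0.0546]
[ 0.10979663 -0.27733857 -0.26564594  1.58192377 -0.00210812 -1.42640836] [0.40121666 0.04357773 0.15431123]
([-0.01, 0.0035, 0.506, -0.0003, -0.0006, 0.0001], 'rows>=3.6')
```

Call:
{"api": "drive_tool", "payload": {
  "steps": [
    [-0.01,0.0035,0.1,0,0,0,-0.2],
    [-0.01,0.0035,0.2,0,0,0,-0.2],
    [-0.01,0.0035,0.3,0,0,0,-0.2],
    [-0.01,0.0035,0.4,0,0,0,-0.2],
    [-0.01,0.0035,0.47,0,0,0,-0.2],
    [-0.01,0.0035,0.5,0,0,0,-0.2],
    [-0.01,0.0035,0.504,0,0,0,-0.2],
    [-0.01,0.0035,0.504,0,0,0,-1],
    [-0.01,0.0035,0.504,0,0,0,-1],
    [-0.01,0.0035,0.504,0,0,0,-1],
    [-0.01,0.0035,0.504,0,0,0,-1],
    [-0.01,0.0035,0.504,0,0,0,-1]
  ],
  "squeeze": 60
}}

```text
clock: 21.2
ee_pos: [0.4022, 0.0442, 0.0061]
tool_rot: [-2.176, 2.263, -0.008]
wrist_force: [1.0, -2.6, 7.2]
gripper_width: 0.0124
grip_force: 61.6
```

```bash
python3 - <<'E'
from cell import robot
from nav import *
s=robot.sense();y=np.deg2rad(-2);R=tool([0,0,-1],[-np.cos(y),-np.sin(y),0]);print(s["ee_pos"],s["gripper_width"],s["grip_force"])
d=s["ee_pos"]-np.array([.4004,.0463,0])  # grip relative to lid
d[0]=0 if abs(d[0])>.004 else d[0]
for z in(.1,.047): print(row(s,np.array([.595,.0665,z])+[0,d[1]*0,d[2]],R), d)
E
```

```text
[0.4022392  0.04421358 0.00607708] 0.012356496277541583 61.635929346084595
([-0.0987, -0.641, -0.3299, -0.0018, -0.0006, -0.0013], 'rows>=5.2') [ 0.0018392  -0.00208642  0.00607708]
([-0.0991, -0.64, -0.1533, -0.0018, -0.0006, -0.0013], 'rows>=4.8') [ 0.0018392  -0.00208642  0.00607708]
```

Call:
{"api": "drive_tool", "payload": {
  "steps": [
    [0,0,-0.05,0,0,0,-1],
    [0,0,-0.14,0,0,0,-1],
    [0,0,-0.24,0,0,0,-1],
    [-0.01,-0.05,-0.33,0,0,0,-1],
    [-0.02,-0.14,-0.33,0,0,0,-1],
    [-0.035,-0.24,-0.33,0,0,0,-1],
    [-0.05,-0.34,-0.33,0,0,0,-1],
    [-0.065,-0.44,-0.33,0,0,0,-1],
    [-0.08,-0.54,-0.33,0,0,0,-1],
    [-0.093,-0.61,-0.33,0,0,0,-1],
    [-0.093,-0.646,-0.33,0,0,0,-1],
    [-0.093,-0.646,-0.33,0,0,0,-1]
  ]
}}

```text
clock: 22.2
ee_pos: [0.5972, 0.065, 0.1033]
tool_rot: [-2.178, 2.264, -0.005]
wrist_force: [0.5, 0.0, -1.4]
gripper_width: 0.0121
grip_force: 60.5
```

```bash
python3 shot.py s11 scene; python3 shot.py d11 side; python3 - <<'E'
from cell import robot
from nav import *
from meas import *
s=robot.sense();print(s["ee_pos"],s["tool_rot"],s["gripper_width"])
for n in("s11","d11"):
    f=dict(np.load(n+".npz"));w=world(f);H=cv2.cvtColor(f["image"],cv2.COLOR_BGR2HSV);h,ss,v=[H[...,i] for i in range(3)]
    for m,st,c in comps((ss<60)&(v>90)&work(w)&(w[...,2]>.08)&(abs(w[...,0]-.6)<.1)&(abs(w[...,1]-.07)<.1),300):q=w[m];print(n,rect(q),np.median(q[:,2]))
    for m,st,c in comps((h>3)&(h<14)&(ss>180)&(v>90)&work(w)&(w[...,2]>.005)&(abs(w[...,0]-.6)<.08)&(abs(w[...,1]-.07)<.1),300):q=w[m];print(n,"orange",rect(q))
E
```

```text
[0.5952 0.0648 0.1038] [ 2.1777 -2.2642  0.004 ] 0.012681074213535244
s11 ((595.4908447265625, 65.35193634033203), (142.7566375732422, 121.96857452392578), 87.44864654541016) 0.11000806494476473
s11 orange ((636.288330078125, 69.33367156982422), (61.62779235839844, 144.27560424804688), 16.914587020874023)
s11 orange ((559.992919921875, 54.591190338134766), (43.16901397705078, 114.45067596435547), 4.814941883087158)
d11 ((595.9613037109375, 69.75230407714844), (143.3047332763672, 119.09130096435547), 87.50019073486328) 0.11008088335642294
d11 orange ((594.2079467773438, 71.2584457397461), (135.06301879882812, 115.7774429321289), 87.17301177978516)
```

Call:
{"api": "drive_tool", "payload": {
  "steps": [
    [0,0,0.04,0,0,0,-1],
    [0,0,0.08,0,0,0,-1],
    [0,0,0.11,0,0,0,-1],
    [0,0,0.135,0,0,0,-1],
    [0,0,0.15,0,0,0,-1],
    [0,0,0.16,0,0,0,-1],
    [0,0,0.167,0,0,0,-1],
    [0,0,0.17,0,0,0,-1],
    [0,0,0.17,0,0,0,-1]
  ]
}}

```text
clock: 23.05
ee_pos: [0.5958, 0.0647, 0.0534]
tool_rot: [-2.177, 2.264, -0.006]
wrist_force: [0.0, -0.5, -1.6]
gripper_width: 0.0122
grip_force: 60.6
```

Call:
{"api": "drive_tool", "payload": {
  "steps": [
    [0,0,0.004,0,0,0,-1],
    [0,0,0.008,0,0,0,-1],
    [0,0,0.01,0,0,0,-1]
  ]
}}

```text
clock: 23.3
ee_pos: [0.5961, 0.0648, 0.053]
tool_rot: [-2.176, 2.262, -0.007]
wrist_force: [-9.6, -1.5, 21.3]
gripper_width: 0.012
grip_force: 63.6
```

Call:
{"api": "drive_tool", "payload": {
  "steps": [
    [0,0,0,0,0,0,-0.2],
    [0,0,0,0,0,0,-0.2],
    [0,0,0,0,0,0,-0.2],
    [0,0,0,0,0,0,-0.2],
    [0,0,-0.1,0,0,0,-0.2],
    [0,0,-0.22,0,0,0,-0.2],
    [0,0,-0.34,0,0,0,-0.2],
    [0,0,-0.46,0,0,0,-0.2],
    [0.1,0.1,-0.5,0,0,0,-0.2],
    [0.2,0.2,-0.5,0,0,0,-0.2]
  ]
}}

```text
clock: 24.13
ee_pos: [0.537, 0.0098, 0.2029]
tool_rot: [-2.178, 2.259, -0.01]
wrist_force: [0.2, -1.6, 0.0]
gripper_width: 0.0342
grip_force: 0.0
```

```bash
python3 shot.py w12; python3 shot.py s12 scene; python3 lid.py w12;echo; python3 lid.py s12; python3 - <<'E'
from meas import *
f=dict(np.load("w12.npz"));w=world(f);o,hs=plates(f,w)
for x in o:print(x)
for x in hs:print("H",x)
f=dict(np.load("s12.npz"));w=world(f);o,hs=plates(f,w)
for x in o:print(x)
for x in hs:print("H",x)
from cell import robot
s=robot.sense();print(s["qpos"],s["ee_pos"])
E
```

```text
white [251.6022 262.3651] ((595.5323486328125, 66.4784164428711), (139.95913696289062, 119.26744079589844), 87.93169403076172) [0.0575 0.0589 0.0604]
dark [ 48.1216 394.7968] 625 ((826.5294189453125, 212.5280303955078), (29.468233108520508, 46.9809684753418), 89.60494232177734) ((826.5540771484375, 211.201171875), (26.083940505981445, 47.08275604248047), 89.11249542236328) [0.0153 0.0298]
orange [114.459  340.6894] ((720.9210205078125, 122.50779724121094), (21.322128295898438, 42.16885757446289), 54.66969680786133) [0.0557 0.0694]

white [475.9566 160.8684] ((550.2880249023438, 603.0016479492188), (220.26438903808594, 92.58320617675781), 0.2500150203704834) [0.0061 0.0291 0.0496]
white [377.0209 248.4114] ((574.090576171875, 93.24443054199219), (197.36123657226562, 164.35665893554688), 88.29814147949219) [0.0572 0.0599 0.0625]
dark [452.914  314.0888] 349 ((793.6372680664062, 14.008865356445312), (55.680450439453125, 111.55763244628906), 0.5250274538993835) ((821.6468505859375, -4.352388858795166), (0.0, 0.0), 0.0) [0.0151 0.0189]
dark [456.2937 345.4356] 303 ((825.5786743164062, -41
[... 457 characters left out ...]
48828) [0.0542 0.0881]
(array([377.1729,  35.298 ]), (485.5, -119.9), (101.0, 60.4), 4.31)
H (array([475.768 ,  11.7246]), array([ 0.4203, -0.1263,  0.0384]), np.int64(1013))
(array([273.1318, 295.3723]), (483.2, -128.2), (111.5, 81.8), 3.06)
(array([263.9483, 355.8526]), (574.6, -252.9), (80.5, 109.9), 80.3)
(array([201.0771, 398.8587]), (558.3, -379.1), (110.9, 81.9), 3.14)
H (array([244.0402, 271.1005]), array([ 0.4211, -0.1366,  0.0385]), np.int64(199))
H (array([238.4674, 322.3093]), array([ 0.5138, -0.2452,  0.0383]), np.int64(291))
H (array([167.5943, 366.6589]), array([ 0.4973, -0.3859,  0.0392]), np.int64(387))
[ 0.0148  0.0391  0.1112  1.6398 -0.0027 -1.5149] [0.5326 0.007  0.2013]
```

Lid seated (flange top 58.9 mm, as at the start). The near plate has been knocked to about (488,−127). Next is a close look at the rack from above, in the orientation needed there.

```bash
python3 - <<'E'
from cell import robot
from nav import *
s=robot.sense();print(row(s,[.55,.30,.27],tool([0,0,-1],[0,1,0])))
E
```

```text
([-0.9775, -0.0185, -0.2315, -0.0015, 0.0002, 0.4869], 'rows>=12.2')
```

Call:
{"api": "drive_tool", "payload": {
  "steps": [
    [-0.05,0,-0.15,0,0,0.487,0],
    [-0.1,0,-0.23,0,0,0.487,0],
    [-0.2,0,-0.23,0,0,0.487,0],
    [-0.3,0,-0.23,0,0,0.487,0],
    [-0.4,0,-0.23,0,0,0.487,0],
    [-0.5,0,-0.23,0,0,0.487,0],
    [-0.6,0,-0.23,0,0,0.487,0],
    [-0.7,0,-0.23,0,0,0.487,0],
    [-0.8,0,-0.23,0,0,0.487,0],
    [-0.9,-0.01,-0.23,0,0,0.487,0],
    [-0.977,-0.0185,-0.23,0,0,0.487,0],
    [-0.977,-0.0185,-0.23,0,0,0.487,0]
  ]
}}

```text
clock: 25.23
ee_pos: [0.552, 0.3065, 0.2664]
tool_rot: [-0.045, 3.14, -0.003]
wrist_force: [-0.7, -0.6, 0.2]
gripper_width: 0.0427
grip_force: 0.0
```

```bash
python3 shot.py w13; python3 - <<'E'
from meas import *
from cell import robot
s=robot.sense();print(s["qpos"],s["ee_pos"])
f=dict(np.load("w13.npz"));w=world(f)
R=(abs(w[...,0]-.49)<.06)&(w[...,1]>.15)&(w[...,1]<.5)
q=w[R&(w[...,2]>.055)&(w[...,2]<.07)];print("tops",rect(q))
for X in(.46,.49,.52):
  S=R&(abs(w[...,0]-X)<.012)
  fl=w[S&(w[...,2]>.007)&(w[...,2]<.0125)];ys=np.sort(fl[:,1]);
  print(X,"floor",[ (round(a[0],4),round(a[-1],4),len(a)) for a in np.split(ys,np.where(np.diff(ys)>.008)[0]+1)])
  tp=w[S&(w[...,2]>.0615)&(w[...,2]<.069)];ys=np.sort(tp[:,1])
  print(X,"high",[ (round(a[0],4),round(a[-1],4),len(a)) for a in np.split(ys,np.where(np.diff(ys)>.008)[0]+1)])
E
```

```text
[ 0.5058  0.3303  0.5762  1.817  -0.0027  0.4867] [0.552  0.3048 0.2668]
tops ((490.0519104003906, 339.37591552734375), (92.14881896972656, 245.98985290527344), 0.5488747358322144)
0.46 floor [(np.float64(0.1952), np.float64(0.2006), 122), (np.float64(0.2523), np.float64(0.2704), 484), (np.float64(0.3299), np.float64(0.3415), 295), (np.float64(0.4077), np.float64(0.412), 103)]
0.46 high [(np.float64(0.2186), np.float64(0.2342), 393), (np.float64(0.2882), np.float64(0.3045), 388), (np.float64(0.358), np.float64(0.3727), 392), (np.float64(0.4274), np.float64(0.4442), 399)]
0.49 floor [(np.float64(0.1955), np.float64(0.2009), 113), (np.float64(0.2524), np.float64(0.2714), 447), (np.float64(0.3303), np.float64(0.3415), 274), (np.float64(0.408), np.float64(0.412), 93)]
0.49 high [(np.float64(0.2187), np.float64(0.2343), 358), (np.float64(0.2884), np.float64(0.305), 371), (np.float64(0.3581), np.float64(0.3734), 367), (np.float64(0.4279), np.float64(0.4444), 368)]
0.52 floor [(np.float64(0.1956), np.float64(0.2015), 105), (np.float64(0.2527), np.float64(0.2716), 427), (np.float64(0.3308), np.float64(0.3418), 250), (np.float64(0.4084), np.float64(0.412), 87)]
0.52 high [(np.float64(0.2192), np.float64(0.2353), 338), (np.float64(0.289), np.float64(0.3033), 339), (np.float64(0.3582), np.float64(0.3747), 332), (np.float64(0.4287), np.float64(0.443), 344)]
```

View pics/w13.png

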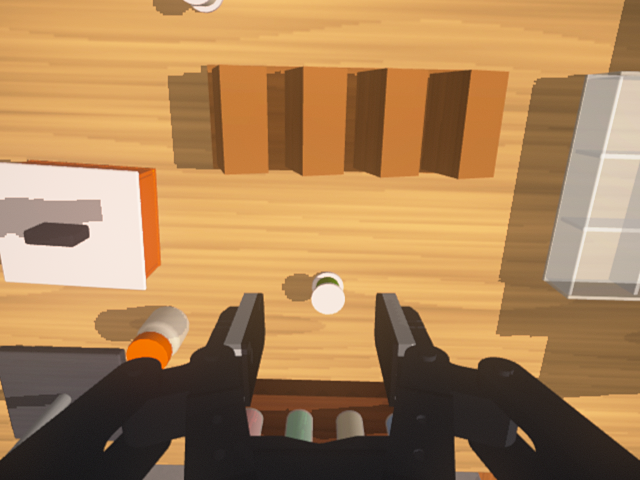

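Rack: high edges at y = 219, 288, 358, 428 mm, so slot middles at the floor are y ≈ 256, 326, 396, with x = 490. Now to plate_b/c at (579,−253).

```bash
python3 pt.py 579 -253 0 -9.3 0 90; python3 - <<'E'
from cell import robot
from nav import *
s=robot.sense();print(row(s,[.46,.02,.25],tool([0,0,-1],[-1,0.1,0])))
E
```

```text
q [ 0.506  0.33   0.576  1.817 -0.003  0.487] [0.552  0.3048 0.2668]
90 [ 0.4838 -0.2374  0.0792] [0.2623, -1.8009, 0.6297, 0.161, -0.1352, -0.4273] rows>=13.9
([0.3246, -0.943, 0.058, -0.0009, -0.0003, -0.4622], 'rows>=11.6')
```

Call:
{"api": "drive_tool", "payload": {
  "steps": [
    [0.03,-0.08,0,0,0,-0.462,-0.4],
    [0.06,-0.16,0,0,0,-0.462,-0.4],
    [0.09,-0.25,0,0,0,-0.462,-0.4],
    [0.12,-0.34,0,0,0,-0.462,-0.4],
    [0.15,-0.43,0,0,0,-0.462,-0.4],
    [0.18,-0.52,0,0,0,-0.462,-0.4],
    [0.21,-0.61,0,0,0,-0.462,-0.4],
    [0.24,-0.7,0.02,0,0,-0.462,-0.4],
    [0.27,-0.79,0.03,0,0,-0.462,-0.4],
    [0.3,-0.87,0.04,0,0,-0.462,-0.4],
    [0.325,-0.943,0.058,0,0,-0.462,-0.4],
    [0.325,-0.943,0.058,0,0,-0.462,-0.4]
  ]
}}

```text
clock: 26.28
ee_pos: [0.4623, 0.0132, 0.251]
tool_rot: [2.13, -2.309, 0.006]
wrist_force: [-0.8, -0.7, 0.3]
gripper_width: 0.0255
grip_force: 0.0
```

```bash
python3 pt.py 579 -253 0 -9.3 0 90
```

```text
q [ 0.031 -0.103  0.07   1.742 -0.003 -1.46 ] [0.4623 0.0132 0.251 ]
90 [ 0.4838 -0.2374  0.0792] [0.8255, -0.1371, 0.5751, 0.1936, 0.0072, 0.0255] rows>=7.3
```

Call:
{"api": "drive_tool", "payload": {
  "steps": [
    [0.12,0,0,0.02,0,0,-0.4],
    [0.24,0,0.02,0.06,0,0,-0.4],
    [0.36,-0.03,0.05,0.1,0.003,0.01,-0.4],
    [0.48,-0.05,0.1,0.14,0.005,0.02,-0.4],
    [0.6,-0.08,0.18,0.18,0.007,0.0255,-0.4],
    [0.72,-0.11,0.28,0.1936,0.007,0.0255,-0.4],
    [0.8255,-0.137,0.38,0.1936,0.007,0.0255,-0.4],
    [0.8255,-0.137,0.48,0.1936,0.007,0.0255,-0.4],
    [0.8255,-0.137,0.56,0.1936,0.007,0.0255,-0.4],
    [0.8255,-0.137,0.575,0.1936,0.007,0.0255,-0.4],
    [0.8255,-0.137,0.575,0.1936,0.007,0.0255,-0.4]
  ]
}}

```text
clock: 27.2
ee_pos: [0.4823, -0.2339, 0.0776]
tool_rot: [-1.725, 2.045, -0.641]
wrist_force: [-0.5, 0.1, 0.5]
gripper_width: 0.0256
grip_force: 0.0
```

```bash
cat > pl.py <<'E'
import sys
from meas import *
f=dict(np.load(sys.argv[1]+".npz"));w=world(f);o,hs=plates(f,w)
for x in o:print(x)
for x in hs:print("H",x)
E
python3 shot.py w14; python3 pl.py w14; python3 pt.py 579 -253 0 -9.3 0 40 0
```

```text
(array([251.919 ,  39.0461]), (561.0, -374.1), (105.5, 65.8), 3.78)
(array([264.7532, 208.8011]), (579.1, -255.1), (72.4, 101.0), 80.92)
(array([265.3821, 264.941 ]), (584.3, -217.8), (4.2, 99.7), 80.4)
(array([349.4685, 389.7733]), (524.7, -126.5), (27.1, 73.7), 2.85)
(array([449.5626, 462.9125]), (456.1, -96.7), (11.1, 26.5), 63.49)
H (array([313.2747, 252.5131]), array([ 0.5034, -0.2408,  0.0498]), np.int64(495))
H (array([491.015 , 429.0075]), array([ 0.4216, -0.1567,  0.0416]), np.int64(133))
q [-0.585 -0.56  -0.75   0.811  0.235 -1.918] [ 0.4834 -0.2343  0.0801]
40 [ 0.5121 -0.242   0.0382] [0.0096, -0.0004, 0.1709, -0.0002, -0.0009, -0.0016] rows>=1.2
0 [ 0.5348 -0.2458  0.0055] [0.0093, -0.0004, 0.3042, -0.0002, -0.0009, -0.0016] rows>=2.2
```

Call:
{"api": "drive_tool", "payload": {
  "steps": [
    [0.0096,0,0.05,0,0,0,-0.4],
    [0.0096,0,0.1,0,0,0,-0.4],
    [0.0096,0,0.168,0,0,0,-0.4],
    [0.0095,0,0.23,0,0,0,-0.4],
    [0.0094,0,0.28,0,0,0,-0.4],
    [0.0093,0,0.305,0,0,0,-0.4],
    [0.0093,0,0.305,0,0,0,-0.4],
    [0.0093,0,0.305,0,0,0,-0.4]
  ]
}}

```text
clock: 27.92
ee_pos: [0.5355, -0.2457, 0.0061]
tool_rot: [-1.724, 2.042, -0.645]
wrist_force: [0.2, 0.4, 0.3]
gripper_width: 0.0261
grip_force: 0.0
```

Call:
{"api": "drive_tool", "payload": {
  "steps": [
    [0,0,0,0,0,0,-1],
    [0,0,0,0,0,0,-1],
    [0,0,0,0,0,0,-1],
    [0,0,0,0,0,0,-1],
    [0,0,0,0,0,0,-1]
  ],
  "squeeze": 80
}}

```text
clock: 28.33
ee_pos: [0.5353, -0.2461, 0.0062]
tool_rot: [-1.722, 2.042, -0.646]
wrist_force: [-4.4, 2.8, 7.2]
gripper_width: 0.0039
grip_force: 80.8
```

```bash
python3 pt.py 579 -253 200 -9.3 0 0; python3 pt.py 510 0 230 0 45 0;
```

```text
q [-0.541 -0.361 -0.773  0.578  0.211 -1.879] [ 0.5353 -0.2461  0.0062]
0 [ 0.5348 -0.2458  0.2055] [-0.0014, -0.381, -0.544, -0.0008, -0.001, -0.002] rows>=4.8
q [-0.541 -0.361 -0.773  0.578  0.211 -1.879] [ 0.5353 -0.2461  0.0062]
0 [0.4822 0.     0.2656] [-0.7795, -0.2419, -0.8861, -0.2502, -0.0117, -0.054] rows>=8.7
```

Call:
{"api": "drive_tool", "payload": {
  "steps": [
    [0,-0.02,-0.03,0,0,0,-1],
    [0,-0.08,-0.11,0,0,0,-1],
    [0,-0.15,-0.21,0,0,0,-1],
    [0,-0.24,-0.34,0,0,0,-1],
    [-0.05,-0.32,-0.46,-0.03,0,-0.005,-1],
    [-0.15,-0.38,-0.54,-0.06,0,-0.01,-1],
    [-0.27,-0.37,-0.61,-0.09,-0.005,-0.02,-1],
    [-0.39,-0.34,-0.68,-0.12,-0.005,-0.03,-1],
    [-0.51,-0.32,-0.74,-0.15,-0.006,-0.035,-1],
    [-0.63,-0.29,-0.8,-0.18,-0.008,-0.04,-1],
    [-0.72,-0.26,-0.85,-0.21,-0.01,-0.05,-1],
    [-0.78,-0.242,-0.886,-0.25,-0.0117,-0.054,-1]
  ]
}}

```text
clock: 29.33
ee_pos: [0.4809, 0.003, 0.2677]
tool_rot: [2.134, -2.128, -0.186]
wrist_force: [-0.6, -0.5, -0.6]
gripper_width: 0.0036
grip_force: 79.2
```

```bash
cat > rk.py <<'E'
import sys
from cell import robot
from nav import *
s=robot.sense();print("q",s["qpos"].round(3),s["ee_pos"].round(4))
# rk.py slotmid_y(mm) then height list: lip above slot floor, along the slot direction
P=plateR(-90,70,1);m=float(sys.argv[1]);off=float(sys.argv[2])
for h in sys.argv[3:]:
    L=np.array([490,m+off,10.])/1000-P[:,0]*float(h)/1000
    t,R=platetool(P,L-P@np.array([.05,0,0]),-1);print(h,t.round(4),*row(s,t,R))
E
python3 rk.py 396 6 110 75 5; 
```

```text
q [ 6.000e-03  1.370e-01  3.330e-01  1.941e+00  1.000e-03 -1.568e+00] [0.4809 0.003  0.2677]
110 [0.49   0.4669 0.2044] [-1.5461, -0.071, 0.2028, -0.1087, -0.1925, 0.4659] rows>=13.0
75 [0.49   0.4549 0.1715] [-1.5061, -0.0898, 0.3108, -0.1087, -0.1925, 0.4659] rows>=13.0
5 [0.49   0.431  0.1057] [-1.4262, -0.1276, 0.5267, -0.1087, -0.1925, 0.4659] rows>=13.0
```

Call:
{"api": "drive_tool", "payload": {
  "steps": [
    [-0.04,0,-0.02,-0.109,-0.1925,0.466,-1],
    [-0.1,0,-0.02,-0.109,-0.1925,0.466,-1],
    [-0.18,0,-0.02,-0.109,-0.1925,0.466,-1],
    [-0.26,0,-0.02,-0.109,-0.1925,0.466,-1],
    [-0.34,0,-0.02,-0.109,-0.1925,0.466,-1],
    [-0.42,0,-0.02,-0.109,-0.1925,0.466,-1],
    [-0.5,0,-0.02,-0.109,-0.1925,0.466,-1],
    [-0.58,0,-0.02,-0.109,-0.1925,0.466,-1],
    [-0.66,0,-0.02,-0.109,-0.1925,0.466,-1],
    [-0.74,0,-0.02,-0.109,-0.1925,0.466,-1],
    [-0.82,0,-0.02,-0.109,-0.1925,0.466,-1],
    [-0.9,0,-0.02,-0.109,-0.1925,0.466,-1]
  ]
}}

```text
clock: 30.33
ee_pos: [0.4834, 0.2709, 0.2702]
tool_rot: [0.168, -2.993, -0.905]
wrist_force: [-0.3, -0.1, -1.9]
gripper_width: 0.0037
grip_force: 79.3
```

```bash
python3 rk.py 396 6 110 75 5; 
```

```text
q [ 0.201 -0.043  0.063  1.592  0.581  0.114] [0.4834 0.2709 0.2702]
110 [0.49   0.4669 0.2044] [-0.0863, 0.4169, 0.5425, -0.0074, -0.0135, 0.0317] rows>=5.0
75 [0.49   0.4549 0.1715] [-0.0797, 0.3232, 0.6118, -0.0074, -0.0135, 0.0317] rows>=5.0
5 [0.49   0.431  0.1057] [-0.0667, 0.136, 0.7504, -0.0074, -0.0135, 0.0317] rows>=5.5
```

Call:
{"api": "drive_tool", "payload": {
  "steps": [
    [-0.01,0.05,0.06,-0.007,-0.0135,0.032,-1],
    [-0.03,0.13,0.16,-0.007,-0.0135,0.032,-1],
    [-0.05,0.21,0.26,-0.007,-0.0135,0.032,-1],
    [-0.06,0.29,0.36,-0.007,-0.0135,0.032,-1],
    [-0.08,0.37,0.46,-0.007,-0.0135,0.032,-1],
    [-0.0863,0.41,0.53,-0.007,-0.0135,0.032,-1],
    [-0.0863,0.417,0.5425,-0.007,-0.0135,0.032,-1],
    [-0.0863,0.417,0.5425,-0.007,-0.0135,0.032,-1]
  ]
}}

```text
clock: 31.0
ee_pos: [0.4876, 0.4668, 0.2026]
tool_rot: [0.011, -2.996, -0.937]
wrist_force: [0.7, -1.0, -0.5]
gripper_width: 0.0037
grip_force: 79.2
```

```bash
python3 rk.py 396 6 110 75 5;python3 shot.py s15 scene; python3 shot.py d15 side; python3 - <<'E'
from meas import *
from nav import *
from cell import robot
s=robot.sense();R=Ro.from_rotvec(s["tool_rot"]).as_matrix();P=np.stack([R@np.array([0,-.819,.574]),-R[:,0],R@np.array([0,-.574,-.819])],1)
o=s["ee_pos"]-R[:,2]*.0435-P@G;print("o",o,P.round(3).tolist())
for n in("s15","d15"):
    f=dict(np.load(n+".npz"));w=world(f);q=(w-o)@P;H=cv2.cvtColor(f["image"],cv2.COLOR_BGR2HSV);h,ss,v=[H[...,i] for i in range(3)]
    m=(abs(q[...,0])<.06)&(abs(q[...,1])<.05)&(abs(q[...,2])<.025)
    b=q[m&(h>105)&(h<128)&(ss>120)];print(n,"blue",len(b),np.percentile(b,[1,50,99],axis=0) if len(b) else'')
    g=q[m&(ss<60)&(v>50)];print("grey",len(g),np.percentile(g,[1,50,99],axis=0) if len(g)else '')
E
python3 - <<'E'
import cv2
i=cv2.imread("pics/d15.png")[200:480,220:540];j=cv2.imread("pics/s15.png")[60:340,260:580]
cv2.imwrite("pics/c15.png",cv2.resize(cv2.hconcat([i,j]),(800,350)))
E
```

```text
q [ 0.538  0.004 -0.043  1.186  0.514  0.62 ] [0.4876 0.4668 0.2026]
110 [0.49   0.4669 0.2044] [-0.0078, 0.0035, -0.0048, -0.0014, -0.0014, 0.0018] rows>=0.1
75 [0.49   0.4549 0.1715] [-0.0076, -0.0917, 0.0626, -0.0014, -0.0014, 0.0018] rows>=0.8
5 [0.49   0.431  0.1057] [-0.0071, -0.2822, 0.1973, -0.0014, -0.0014, 0.0018] rows>=2.5
o [0.4891 0.4552 0.1606] [[0.004, 1.0, 0.004], [-0.345, 0.005, -0.939], [-0.939, 0.002, 0.345]]
s15 blue 231 [[-0.0535 -0.0423 -0.001 ]
 [-0.0159  0.0135  0.0083]
 [ 0.0494  0.036   0.0214]]
grey 999 [[-0.0419 -0.0375 -0.0051]
 [ 0.0044 -0.0044  0.0011]
 [ 0.0508  0.0344  0.0078]]
d15 blue 1498 [[-0.0594 -0.0357 -0.0037]
 [-0.0502  0.0007  0.0059]
 [ 0.0263  0.038   0.0197]]
grey 2622 [[-0.0501 -0.0365 -0.004 ]
 [-0.0045  0.0004 -0.0031]
 [ 0.0479  0.0351 -0.0003]]
```

View pics/c15.png

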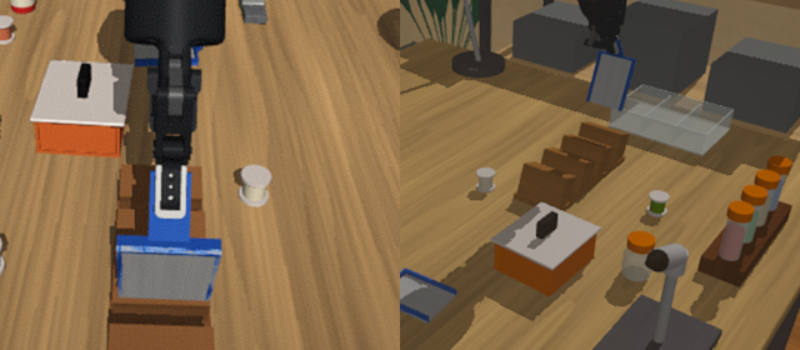

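Call:
{"api": "drive_tool", "payload": {
  "steps": [
    [-0.007,-0.03,0.015,-0.001,-0.001,0.002,-1],
    [-0.007,-0.065,0.04,-0.001,-0.001,0.002,-1],
    [-0.007,-0.095,0.0626,-0.001,-0.001,0.002,-1],
    [-0.007,-0.12,0.082,-0.001,-0.001,0.002,-1],
    [-0.007,-0.15,0.102,-0.001,-0.001,0.002,-1],
    [-0.007,-0.175,0.12,-0.001,-0.001,0.002,-1],
    [-0.007,-0.2,0.139,-0.001,-0.001,0.002,-1],
    [-0.007,-0.2,0.139,-0.001,-0.001,0.002,-1]
  ]
}}

```text
clock: 31.77
ee_pos: [0.4906, 0.4396, 0.133]
tool_rot: [-0.005, -2.996, -0.942]
wrist_force: [0.5, -0.3, -2.8]
gripper_width: 0.0038
grip_force: 79.1
```

```bash
python3 rk.py 396 5 5 0; python3 -c "
from cell import robot;print(robot.sense()['wrist_force'])"
```

```text
q [ 0.493 -0.012 -0.193  1.071  0.528  0.583] [0.4906 0.4396 0.133 ]
5 [0.49   0.43   0.1057] [0.0018, -0.0784, 0.0563, -0.0005, -0.0001, -0.001] rows>=0.7
0 [0.49   0.4283 0.101 ] [0.0018, -0.0921, 0.0659, -0.0005, -0.0001, -0.001] rows>=0.8
[ 0.54278351 -0.25981336 -2.82877101]
```

Call:
{"api": "drive_tool", "payload": {
  "steps": [
    [0.0018,-0.02,0.014,0,0,-0.001,-1],
    [0.0018,-0.04,0.028,0,0,-0.001,-1],
    [0.0018,-0.06,0.042,0,0,-0.001,-1],
    [0.0018,-0.075,0.054,0,0,-0.001,-1],
    [0.0018,-0.08,0.0575,0,0,-0.001,-1],
    [0.0018,-0.08,0.0575,0,0,-0.001,-1]
  ]
}}

```text
clock: 32.27
ee_pos: [0.4905, 0.4307, 0.1069]
tool_rot: [-0.002, 2.995, 0.943]
wrist_force: [-0.2, -0.0, -1.4]
gripper_width: 0.004
grip_force: 79.2
```

Call:
{"api": "drive_tool", "payload": {
  "steps": [
    [0,-0.005,0.003,0,0,0,-1],
    [0,-0.01,0.007,0,0,0,-1],
    [0,-0.014,0.01,0,0,0,-1],
    [0,-0.014,0.01,0,0,0,-1]
  ]
}}

```text
clock: 32.6
ee_pos: [0.4907, 0.4292, 0.1027]
tool_rot: [-0.002, 2.994, 0.944]
wrist_force: [-0.5, -0.2, -1.4]
gripper_width: 0.0041
grip_force: 79.2
```

Call:
{"api": "drive_tool", "payload": {
  "steps": [
    [0,-0.004,0.003,0,0,0,-1],
    [0,-0.008,0.006,0,0,0,-1],
    [0,-0.003,0.01,0,0,0,-1],
    [0,0.003,0.0135,0,0,0,-1],
    [0,0.003,0.0135,0,0,0,-1]
  ]
}}

```text
clock: 33.02
ee_pos: [0.4914, 0.4327, 0.1016]
tool_rot: [-0.003, 2.992, 0.945]
wrist_force: [0.3, -2.2, 4.7]
gripper_width: 0.0041
grip_force: 80.3
```

Call:
{"api": "drive_tool", "payload": {
  "steps": [
    [0,0,0,0,0,0,-0.4],
    [0,0,0,0,0,0,-0.4],
    [0,0,0,0,0,0,-0.4],
    [0,0,0,0,0,0,-0.4],
    [0,0,-0.04,0,0,0,-0.4],
    [0,0,-0.12,0,0,0,-0.4],
    [0,0,-0.22,0,0,0,-0.4],
    [0,0,-0.34,0,0,0,-0.4],
    [0,0,-0.46,0,0,0,-0.4]
  ]
}}

```text
clock: 33.77
ee_pos: [0.4899, 0.3524, 0.2138]
tool_rot: [-0.003, 2.995, 0.944]
wrist_force: [0.8, 0.3, 0.4]
gripper_width: 0.0258
grip_force: 0.0
```

```bash
cat > chk.py <<'E'
# pose check of plates in the rack: blue points by view
import sys
from cell import robot
from meas import *
for n in("scene","side"):
    f=robot.grab_frame(n);w=world(f);cv2.imwrite(f"pics/{sys.argv[1]}_{n}.png",f["image"]);np.savez(f"{sys.argv[1]}_{n}.npz",**f)
    H=cv2.cvtColor(f["image"],cv2.COLOR_BGR2HSV);h,s,v=[H[...,i] for i in range(3)]
    m=(h>105)&(h<128)&(s>120)&(v>30)&(abs(w[...,0]-.49)<.08)&(w[...,1]>.15)&(w[...,1]<.55)&(w[...,2]<.25)
    for mm,st,c in comps(m,60):q=w[mm];print(n,c,len(q),"lo",q.min(0),"hi",q.max(0),"med",np.median(q,0))
    o,hs=plates(f,w)
    for x in o:print(n,x)
    for x in hs:print(n,"H",x)
E
python3 chk.py k1; python3 -c "
from cell import robot;s=robot.sense();print(s['ee_pos'],s['qpos'])"
```

```text
scene [422.7542 149.4333] 240 lo [0.451  0.4039 0.0447] hi [0.5306 0.4383 0.1473] med [0.4926 0.4217 0.1068]
scene (array([273.0074, 295.2925]), (479.3, -129.5), (118.0, 80.7), 2.6)
scene (array([201.1747, 399.0796]), (554.8, -380.4), (119.0, 78.2), 4.34)
scene H (array([419.3125, 144.9318]), array([0.4827, 0.4205, 0.1139]), np.int64(176))
scene H (array([433.9091, 163.0182]), array([0.5264, 0.4233, 0.0773]), np.int64(55))
scene H (array([244.0299, 271.194 ]), array([ 0.4211, -0.1367,  0.0384]), np.int64(201))
scene H (array([167.5658, 366.9789]), array([ 0.4974, -0.3861,  0.0387]), np.int64(380))
side [347.6889 423.976 ] 1832 lo [0.4563 0.3154 0.0135] hi [0.5352 0.4444 0.1493] med [0.494  0.4296 0.1196]
side (array([319.25  , 184.0271]), (564.4, -376.2), (101.5, 85.9), 3.5)
side (array([334.6358, 240.3025]), (521.0, -120.8), (33.1, 81.5), 2.55)
side H (array([385.4583, 226.225 ]), array([ 0.4216, -0.1289,  0.0382]), np.int64(120))
side H (array([347.7276, 423.9122]), array([0.494 , 0.4283, 0.1206]), np.int64(1799))
[0.49245673 0.35192083 0.21912677] [ 0.34282403 -0.07979961 -0.08775837  1.32119377  0.56966419  0.41194455]
```

Plate stands in the far slot (handle top at 148 mm, centred at x = 492). Next plate_a at (563,−379).

```bash
python3 - <<'E'
from cell import robot
from nav import *
s=robot.sense();print(row(s,[.48,.08,.27],tool([.2,0,-1],[-1,0,0])))
E
```

```text
([0.0389, -0.6433, -0.6608, 0.1992, 0.108, -0.4999], 'rows>=13.8')
```

Call:
{"api": "drive_tool", "payload": {
  "steps": [
    [0,-0.05,-0.15,0.199,0.108,-0.5,-0.4],
    [0,-0.1,-0.2,0.199,0.108,-0.5,-0.4],
    [0,-0.16,-0.25,0.199,0.108,-0.5,-0.4],
    [0,-0.22,-0.3,0.199,0.108,-0.5,-0.4],
    [0.01,-0.28,-0.35,0.199,0.108,-0.5,-0.4],
    [0.01,-0.34,-0.4,0.199,0.108,-0.5,-0.4],
    [0.02,-0.4,-0.45,0.199,0.108,-0.5,-0.4],
    [0.02,-0.46,-0.5,0.199,0.108,-0.5,-0.4],
    [0.03,-0.52,-0.56,0.199,0.108,-0.5,-0.4],
    [0.03,-0.58,-0.61,0.199,0.108,-0.5,-0.4],
    [0.039,-0.64,-0.66,0.199,0.108,-0.5,-0.4],
    [0.039,-0.64,-0.66,0.199,0.108,-0.5,-0.4]
  ]
}}

```text
clock: 34.87
ee_pos: [0.4791, 0.0797, 0.2654]
tool_rot: [-1.917, 2.336, -0.054]
wrist_force: [0.2, 0.2, 1.0]
gripper_width: 0.0258
grip_force: 0.0
```

```bash
python3 pt.py 563 -379 0 3.8 0 150 90
```

```text
q [ 0.145 -0.166  0.036  1.653  0.031 -1.227] [0.4791 0.0797 0.2654]
150 [ 0.4324 -0.3877  0.1283] [1.5867, -0.1091, 0.3613, 0.158, -0.0084, -0.0858] rows>=11.7
90 [ 0.4667 -0.3854  0.0792] [1.5687, -0.2025, 0.5372, 0.158, -0.0084, -0.0858] rows>=12.0
```

Call:
{"api": "drive_tool", "payload": {
  "steps": [
    [0.1,0,0,0.03,0,-0.03,-0.4],
    [0.2,0,0.02,0.06,0,-0.05,-0.4],
    [0.3,-0.01,0.05,0.1,-0.004,-0.07,-0.4],
    [0.4,-0.02,0.08,0.13,-0.008,-0.086,-0.4],
    [0.5,-0.03,0.1,0.158,-0.0084,-0.086,-0.4],
    [0.6,-0.04,0.12,0.158,-0.0084,-0.086,-0.4],
    [0.7,-0.05,0.14,0.158,-0.0084,-0.086,-0.4],
    [0.8,-0.06,0.16,0.158,-0.0084,-0.086,-0.4],
    [0.9,-0.07,0.2,0.158,-0.0084,-0.086,-0.4],
    [1.0,-0.07,0.22,0.158,-0.0084,-0.086,-0.4],
    [1.0,-0.07,0.22,0.158,-0.0084,-0.086,-0.4]
  ]
}}

```text
clock: 35.78
ee_pos: [0.447, -0.2156, 0.1771]
tool_rot: [-1.921, 1.812, -0.562]
wrist_force: [0.7, -0.7, -0.1]
gripper_width: 0.026
grip_force: 0.0
```

```bash
python3 pt.py 563 -379 0 3.8 0 150 90
```

```text
q [-0.696 -0.574 -0.555  1.125  0.405 -2.228] [ 0.447  -0.2156  0.1771]
150 [ 0.4324 -0.3877  0.1283] [0.5704, 0.1591, 0.0842, 0.0015, 0.0, -0.0027] rows>=4.3
90 [ 0.4667 -0.3854  0.0792] [0.5704, 0.1582, 0.2842, 0.0015, 0.0, -0.0027] rows>=4.7
```

Call:
{"api": "drive_tool", "payload": {
  "steps": [
    [0.12,0.03,0.02,0,0,-0.003,-0.4],
    [0.24,0.06,0.04,0,0,-0.003,-0.4],
    [0.36,0.1,0.06,0,0,-0.003,-0.4],
    [0.48,0.14,0.08,0,0,-0.003,-0.4],
    [0.57,0.159,0.15,0.001,0,-0.003,-0.4],
    [0.57,0.159,0.22,0.001,0,-0.003,-0.4],
    [0.57,0.158,0.284,0.001,0,-0.003,-0.4],
    [0.57,0.158,0.284,0.001,0,-0.003,-0.4]
  ]
}}

```text
clock: 36.45
ee_pos: [0.4693, -0.3801, 0.0781]
tool_rot: [-1.93, 1.797, -0.562]
wrist_force: [-0.7, 0.3, -1.3]
gripper_width: 0.0253
grip_force: 0.0
```

```bash
python3 shot.py w16; python3 pl.py w16; python3 pt.py 563 -379 0 3.8 0 40 0
```

```text
(array([270.8599, 207.4386]), (563.2, -379.4), (101.2, 76.2), 3.82)
H (array([321.4843, 248.9079]), array([ 0.4869, -0.3848,  0.0498]), np.int64(543))
q [-0.93  -0.165 -0.442  0.935  0.505 -2.48 ] [ 0.4691 -0.3803  0.0802]
40 [ 0.4954 -0.3835  0.0382] [0.0173, 0.0094, 0.1641, 0.0003, 0.0015, 0.0014] rows>=1.2
0 [ 0.5183 -0.382   0.0055] [0.018, 0.0093, 0.2975, 0.0003, 0.0015, 0.0014] rows>=2.1
```

Call:
{"api": "drive_tool", "payload": {
  "steps": [
    [0.017,0.009,0.05,0,0.001,0.001,-0.4],
    [0.018,0.009,0.1,0,0.001,0.001,-0.4],
    [0.018,0.009,0.168,0,0.001,0.001,-0.4],
    [0.018,0.009,0.23,0,0.001,0.001,-0.4],
    [0.018,0.009,0.275,0,0.001,0.001,-0.4],
    [0.018,0.009,0.298,0,0.001,0.001,-0.4],
    [0.018,0.009,0.298,0,0.001,0.001,-0.4],
    [0.018,0.009,0.298,0,0.001,0.001,-0.4]
  ]
}}

```text
clock: 37.17
ee_pos: [0.5189, -0.3837, 0.0091]
tool_rot: [-1.928, 1.799, -0.574]
wrist_force: [1.0, -0.6, 0.3]
gripper_width: 0.0255
grip_force: 0.0
```

Call:
{"api": "drive_tool", "payload": {
  "steps": [
    [0,0,0,0,0,0,-1],
    [0,0,0,0,0,0,-1],
    [0,0,0,0,0,0,-1],
    [0,0,0,0,0,0,-1],
    [0,0,0,0,0,0,-1]
  ],
  "squeeze": 80
}}

```text
clock: 37.58
ee_pos: [0.5188, -0.3842, 0.0087]
tool_rot: [-1.928, 1.8, -0.574]
wrist_force: [-2.8, 0.1, 2.9]
gripper_width: 0.0038
grip_force: 80.5
```

```bash
python3 pt.py 563 -379 200 3.8 0 0; python3 pt.py 540 -120 230 2 20 0
```

```text
q [-0.857 -0.046 -0.483  0.731  0.475 -2.397] [ 0.5188 -0.3842  0.0087]
0 [ 0.5183 -0.382   0.2055] [-0.0051, -0.3765, -0.5371, -0.0007, -0.0008, 0.0008] rows>=4.7
q [-0.857 -0.046 -0.483  0.731  0.475 -2.397] [ 0.5188 -0.3842  0.0087]
0 [ 0.4998 -0.1214  0.2505] [-0.8752, -0.4619, -0.6643, -0.1118, 0.0033, 0.0098] rows>=8.6
```

Call:
{"api": "drive_tool", "payload": {
  "steps": [
    [0,-0.02,-0.03,0,0,0,-1],
    [0,-0.08,-0.11,0,0,0,-1],
    [0,-0.15,-0.21,0,0,0,-1],
    [0,-0.24,-0.34,0,0,0,-1],
    [-0.05,-0.32,-0.46,0,0,0,-1],
    [-0.15,-0.38,-0.54,-0.02,0,0,-1],
    [-0.27,-0.4,-0.56,-0.03,0,0.002,-1],
    [-0.39,-0.41,-0.58,-0.05,0,0.004,-1],
    [-0.51,-0.42,-0.6,-0.07,0.001,0.005,-1],
    [-0.63,-0.43,-0.62,-0.09,0.002,0.007,-1],
    [-0.75,-0.45,-0.64,-0.1,0.003,0.009,-1],
    [-0.87,-0.46,-0.664,-0.11,0.003,0.01,-1]
  ]
}}

```text
clock: 38.58
ee_pos: [0.4992, -0.1209, 0.251]
tool_rot: [-2.112, 2.04, -0.272]
wrist_force: [1.4, 0.8, -1.6]
gripper_width: 0.0034
grip_force: 79.7
```

```bash
python3 pt.py 510 70 230 -30 50 0; python3 rk.py 326 5 110
```

```text
q [-0.288 -0.254 -0.089  1.483  0.085 -1.883] [ 0.4992 -0.1209  0.251 ]
0 [0.4887 0.0823 0.2679] [-0.6782, -0.0036, -0.0565, -0.1635, 0.0009, 0.1798] rows>=6.1
q [-0.288 -0.254 -0.089  1.483  0.085 -1.883] [ 0.4992 -0.1209  0.251 ]
110 [0.49   0.3959 0.2044] [-1.7225, 0.013, 0.1598, -0.2148, -0.0894, 0.5169] rows>=14.3
```

Call:
{"api": "drive_tool", "payload": {
  "steps": [
    [-0.06,0,-0.03,-0.215,-0.0894,0.517,-1],
    [-0.13,0,-0.06,-0.215,-0.0894,0.517,-1],
    [-0.21,0,-0.08,-0.215,-0.0894,0.517,-1],
    [-0.3,0,-0.08,-0.215,-0.0894,0.517,-1],
    [-0.39,0,-0.08,-0.215,-0.0894,0.517,-1],
    [-0.48,0,-0.08,-0.215,-0.0894,0.517,-1],
    [-0.57,0,-0.08,-0.215,-0.0894,0.517,-1],
    [-0.66,0,-0.08,-0.215,-0.0894,0.517,-1],
    [-0.75,0,-0.08,-0.215,-0.0894,0.517,-1],
    [-0.84,0,-0.08,-0.215,-0.0894,0.517,-1],
    [-0.92,0,-0.08,-0.215,-0.0894,0.517,-1],
    [-1.0,0,-0.08,-0.215,-0.0894,0.517,-1]
  ]
}}

```text
clock: 39.58
ee_pos: [0.4825, 0.1781, 0.2738]
tool_rot: [-0.391, 2.985, 0.773]
wrist_force: [0.0, -0.2, -1.8]
gripper_width: 0.0035
grip_force: 79.7
```

```bash
python3 rk.py 326 5 110
```

```text
q [ 0.061 -0.037  0.102  1.712  0.504 -0.2  ] [0.4825 0.1781 0.2738]
110 [0.49   0.3959 0.2044] [-0.1718, 0.4976, 0.5516, -0.0328, -0.0141, 0.0799] rows>=5.5
```

Call:
{"api": "drive_tool", "payload": {
  "steps": [
    [-0.02,0.05,0.05,-0.033,-0.014,0.08,-1],
    [-0.05,0.14,0.14,-0.033,-0.014,0.08,-1],
    [-0.08,0.23,0.24,-0.033,-0.014,0.08,-1],
    [-0.11,0.32,0.34,-0.033,-0.014,0.08,-1],
    [-0.14,0.41,0.44,-0.033,-0.014,0.08,-1],
    [-0.165,0.47,0.52,-0.033,-0.014,0.08,-1],
    [-0.172,0.4976,0.55,-0.033,-0.014,0.08,-1],
    [-0.172,0.4976,0.55,-0.033,-0.014,0.08,-1]
  ]
}}

```text
clock: 40.25
ee_pos: [0.4879, 0.3961, 0.2026]
tool_rot: [0.012, -2.996, -0.94]
wrist_force: [-0.6, 0.0, -2.2]
gripper_width: 0.0038
grip_force: 79.7
```

```bash
python3 rk.py 326 5 110 40 5
```

```text
q [ 0.424 -0.054 -0.095  1.254  0.549  0.494] [0.4879 0.3961 0.2026]
110 [0.49   0.3959 0.2044] [-0.0071, 0.0027, -0.0053, -0.0008, -0.0011, 0.0021] rows>=0.1
40 [0.49   0.372  0.1386] [-0.0063, -0.188, 0.1291, -0.0008, -0.0011, 0.0021] rows>=1.6
5 [0.49   0.36   0.1057] [-0.0059, -0.2834, 0.1963, -0.0008, -0.0011, 0.0021] rows>=2.5
```

Call:
{"api": "drive_tool", "payload": {
  "steps": [
    [-0.006,-0.03,0.015,-0.001,-0.001,0.002,-1],
    [-0.006,-0.065,0.04,-0.001,-0.001,0.002,-1],
    [-0.006,-0.095,0.062,-0.001,-0.001,0.002,-1],
    [-0.006,-0.125,0.084,-0.001,-0.001,0.002,-1],
    [-0.006,-0.155,0.106,-0.001,-0.001,0.002,-1],
    [-0.006,-0.188,0.129,-0.001,-0.001,0.002,-1],
    [-0.006,-0.21,0.145,-0.001,-0.001,0.002,-1],
    [-0.006,-0.235,0.162,-0.001,-0.001,0.002,-1],
    [-0.006,-0.26,0.18,-0.001,-0.001,0.002,-1],
    [-0.006,-0.283,0.196,-0.001,-0.001,0.002,-1],
    [-0.006,-0.283,0.196,-0.001,-0.001,0.002,-1]
  ]
}}

```text
clock: 41.17
ee_pos: [0.491, 0.3575, 0.1048]
tool_rot: [0.005, 2.996, 0.944]
wrist_force: [-0.7, 0.2, -1.4]
gripper_width: 0.0037
grip_force: 79.6
```

```bash
python3 rk.py 326 5 0; python3 rk.py 326 8.5 -3
```

```text
q [ 0.354 -0.059 -0.287  1.103  0.567  0.427] [0.491  0.3575 0.1048]
0 [0.49   0.3583 0.101 ] [0.0032, -0.0051, 0.012, 0.0, 0.0004, -0.0009] rows>=0.1
q [ 0.354 -0.059 -0.287  1.103  0.567  0.427] [0.491  0.3575 0.1048]
-3 [0.49   0.3608 0.0982] [0.0032, -0.0037, 0.0245, 0.0, 0.0004, -0.0009] rows>=0.2
```

Call:
{"api": "drive_tool", "payload": {
  "steps": [
    [0.002,-0.004,0.008,0,0,0,-1],
    [0.003,0,0.014,0,0,0,-1],
    [0.003,0.004,0.019,0,0,0,-1],
    [0.003,0.005,0.022,0,0,0,-1],
    [0.003,0.005,0.022,0,0,0,-1]
  ]
}}

```text
clock: 41.58
ee_pos: [0.4914, 0.3638, 0.104]
tool_rot: [0.002, 2.991, 0.946]
wrist_force: [-0.8, -3.8, 5.8]
gripper_width: 0.0037
grip_force: 81.0
```

Call:
{"api": "drive_tool", "payload": {
  "steps": [
    [0,-0.006,0.004,0,0,0,-1],
    [0,-0.006,0.004,0,0,0,-0.4],
    [0,-0.006,0.004,0,0,0,-0.4],
    [0,-0.006,0.004,0,0,0,-0.4],
    [0,-0.006,0.004,0,0,0,-0.4],
    [0,-0.006,-0.04,0,0,0,-0.4],
    [0,-0.006,-0.12,0,0,0,-0.4],
    [0,-0.006,-0.22,0,0,0,-0.4],
    [0,-0.006,-0.34,0,0,0,-0.4],
    [0,-0.006,-0.5,0,0,0,-0.4]
  ]
}}

```text
clock: 42.42
ee_pos: [0.4893, 0.2789, 0.219]
tool_rot: [0.002, 2.996, 0.945]
wrist_force: [1.6, -0.1, -0.5]
gripper_width: 0.0252
grip_force: 0.0
```

```bash
python3 chk.py k2; python3 - <<'E'
from cell import robot
from nav import *
s=robot.sense();print(s["qpos"],s["ee_pos"],row(s,[.44,.0,.27],tool([.2,0,-1],[-1,0,0])))
E
```

```text
scene [413.5457 153.7506] 405 lo [0.4523 0.3327 0.0423] hi [0.5309 0.4395 0.1479] med [0.4929 0.359  0.114 ]
scene (array([273.0902, 295.2995]), (482.0, -129.0), (109.4, 80.7), 5.08)
scene H (array([413.5066, 153.314 ]), array([0.4926, 0.3762, 0.1118]), np.int64(379))
scene H (array([433.9636, 163.7273]), array([0.527 , 0.423 , 0.0757]), np.int64(55))
scene H (array([244.1893, 271.1602]), array([ 0.4211, -0.1363,  0.0382]), np.int64(206))
side [347.3809 404.7203] 3597 lo [0.4543 0.2434 0.0249] hi [0.536  0.4485 0.1492] med [0.4944 0.417  0.1173]
side (array([351.9873, 241.6007]), (485.8, -124.7), (102.7, 81.4), 5.25)
side H (array([385.405 , 226.2975]), array([ 0.4217, -0.1287,  0.0381]), np.int64(121))
side H (array([347.4027, 404.0976]), array([0.4946, 0.3988, 0.1195]), np.int64(3462))
[ 0.20290645 -0.09754193 -0.08810357  1.42753791  0.59664695  0.25171113] [0.49230668 0.27773775 0.22498356] ([0.1687, -0.6703, -0.6574, 0.1991, 0.1081, -0.5011], 'rows>=13.8')
```

```bash
python3 - <<'E'
import numpy as np
from scipy.optimize import least_squares
D=[(.0875,.175,1.66,.5497,.208),(-.1525,-.0659,1.658,.4497,.2042),(.1334,.2764,1.7148,.5638,.2341),(-.2815,-.2417,1.6008,.4047,.1684),(.0391,.1112,1.6398,.5326,.2013),(.3303,.5762,1.817,.6306,.2668),(-.796,-.821,.959,.4699,.104),(.496,.455,1.967,.5288,.1355),(.137,.333,1.941,.4809,.2677),(-.103,.07,1.742,.4625,.251)]
D=np.array(D)
def fk(p,q2,q3,q4):
    r=p[0];z=p[1]
    for A,B,t in((p[2],p[3],q2),(p[4],p[5],q2-q3),(p[6],p[7],q2-q3+q4)):
        r=r+A*np.cos(t)+B*np.sin(t);z=z-A*np.sin(t)+B*np.cos(t)
    return r,z
def res(p):
    r,z=fk(p,*D[:,:3].T);return np.r_[r-D[:,3],z-D[:,4],1e-3*p]
f=least_squares(res,[0,.36,.0,.36,.4,0,.3,0]);print(f.x.round(3),np.abs(res(f.x)[:20]).max())
for r,z in((.461,.0055),(.461,.06),(.51,.0055),(.53,.0055)):
    for tilt in(35,):
        g=least_squares(lambda x:np.r_[np.subtract(fk(f.x,x[0],x[1],np.pi/2-np.deg2rad(tilt)-x[0]+x[1]),(r,z))],[-.7,-.9]);x=g.x;print(r,z,x,np.pi/2-np.deg2rad(tilt)-x[0]+x[1],g.cost)
E
```

```text
[ 0.003  0.159 -0.001  0.42   0.513  0.038  0.452  0.004] 0.0007832364220725085
0.461 0.0055 [-0.84709814 -1.04392891] 0.7631003204931677 5.983936723577023e-19
0.461 0.06 [-0.86100987 -0.94306025] 0.8778807100455229 1.8300982967005686e-19
0.51 0.0055 [-0.65479508 -0.96058817] 0.6541379974353417 3.466288806964249e-20
0.53 0.0055 [-0.58323506 -0.92410556] 0.6190605964614172 3.087459278945972e-19
```

The joint fit shows the knocked plate is too near the base for the tilted grip (joint 2 at its limit). I'll pinch its handle across the width with a vertical tool and slide it 60 mm outward first.

```bash
cat > vt.py <<'E'
import sys
from cell import robot
from nav import *
s=robot.sense();x,y,z,yaw=map(float,sys.argv[1:5]);a=np.deg2rad(yaw)
print(s["qpos"].round(3),s["ee_pos"].round(4),row(s,np.array([x,y,z])/1000,tool([0,0,-1],[-np.sin(a),np.cos(a),0])))
E
python3 vt.py 415 -132 160 4.5
```

```text
[ 0.203 -0.098 -0.088  1.428  0.597  0.252] [0.4923 0.2777 0.225 ] ([0.2533, -1.2411, -0.6118, 0.1951, 0.0109, -0.0248], 'rows>=10.1')
```

Call:
{"api": "drive_tool", "payload": {
  "steps": [
    [0.02,-0.1,-0.07,0.195,0.011,-0.025,0],
    [0.04,-0.2,-0.13,0.195,0.011,-0.025,0],
    [0.06,-0.3,-0.18,0.195,0.011,-0.025,0],
    [0.08,-0.4,-0.22,0.195,0.011,-0.025,0],
    [0.1,-0.5,-0.26,0.195,0.011,-0.025,0],
    [0.12,-0.6,-0.3,0.195,0.011,-0.025,0],
    [0.15,-0.7,-0.35,0.195,0.011,-0.025,0],
    [0.17,-0.8,-0.4,0.195,0.011,-0.025,0],
    [0.19,-0.9,-0.45,0.195,0.011,-0.025,0],
    [0.21,-1.0,-0.5,0.195,0.011,-0.025,0],
    [0.21,-1.0,-0.5,0.195,0.011,-0.025,0]
  ]
}}

```text
clock: 43.43
ee_pos: [0.4253, -0.0561, 0.1682]
tool_rot: [0.121, -3.13, 0.004]
wrist_force: [-0.8, 0.1, -0.6]
gripper_width: 0.0428
grip_force: 0.0
```

```bash
python3 vt.py 420 -132 150 4.5; python3 shot.py w17; python3 pl.py w17
```

```text
[-0.128 -0.204 -0.179  1.603 -0.004 -0.206] [ 0.4253 -0.0561  0.1682] ([0.0366, -0.2508, 0.0614, -0.0006, -0.0029, -0.0003], 'rows>=1.9')
(array([229.0054, 261.6411]), (484.4, -127.8), (104.4, 76.5), 4.78)
H (array([212.8577, 191.3521]), array([ 0.4116, -0.1327,  0.0489]), np.int64(267))
```

```bash
python3 vt.py 420 -132 90 4.8; python3 vt.py 420 -132 1 4.8
```

```text
[-0.125 -0.203 -0.178  1.604 -0.003 -0.202] [ 0.4259 -0.0543  0.1686] ([0.0374, -0.2566, 0.2627, -0.0003, -0.0027, -0.0021], 'rows>=2.7')
[-0.125 -0.203 -0.178  1.604 -0.003 -0.202] [ 0.4259 -0.0543  0.1686] ([0.0349, -0.2563, 0.5594, -0.0003, -0.0027, -0.0021], 'rows>=4.4')
```

Call:
{"api": "drive_tool", "payload": {
  "steps": [
    [0.02,-0.13,0.05,0,-0.0027,-0.002,0.2],
    [0.037,-0.2566,0.1,0,-0.0027,-0.002,0.2],
    [0.037,-0.2566,0.2,0,-0.0027,-0.002,0.2],
    [0.037,-0.2566,0.26,0,-0.0027,-0.002,0.2],
    [0.036,-0.2566,0.36,0,-0.0027,-0.002,0.2],
    [0.036,-0.2566,0.45,0,-0.0027,-0.002,0.2],
    [0.036,-0.2566,0.52,0,-0.0027,-0.002,0.2],
    [0.035,-0.2565,0.555,0,-0.0027,-0.002,0.2],
    [0.035,-0.2565,0.555,0,-0.0027,-0.002,0.2],
    [0.035,-0.2565,0.555,0,-0.0027,-0.002,0.2]
  ]
}}

```text
clock: 44.32
ee_pos: [0.4215, -0.1296, 0.0035]
tool_rot: [-0.139, 3.138, -0.001]
wrist_force: [0.7, 0.1, 0.5]
gripper_width: 0.0513
grip_force: 0.0
```

Call:
{"api": "drive_tool", "payload": {
  "steps": [
    [0,0,0,0,0,0,-1],
    [0,0,0,0,0,0,-1],
    [0,0,0,0,0,0,-1],
    [0,0,0,0,0,0,-1],
    [0,0,0,0,0,0,-1]
  ],
  "squeeze": 30
}}

```text
clock: 44.73
ee_pos: [0.4222, -0.1304, 0.0049]
tool_rot: [-0.137, 3.135, -0.003]
wrist_force: [-1.0, 1.4, 4.7]
gripper_width: 0.0294
grip_force: 29.2
```

Call:
{"api": "drive_tool", "payload": {
  "steps": [
    [-0.01,0,-0.003,0,0,0,-1],
    [-0.03,0,-0.005,0,0,0,-1],
    [-0.06,0,-0.005,0,0,0,-1],
    [-0.1,0,-0.005,0,0,0,-1],
    [-0.14,0,-0.005,0,0,0,-1],
    [-0.18,0,-0.005,0,0,0,-1],
    [-0.21,0,-0.003,0,0,0,-1],
    [-0.22,0,0,0,0,0,-1],
    [-0.22,0,0,0,0,0,0.2],
    [-0.22,0,0,0,0,0,0.2],
    [-0.22,0,0,0,0,0,0.2],
    [-0.22,0,0,0,0,0,0.2]
  ]
}}

```text
clock: 45.73
ee_pos: [0.4871, -0.1242, 0.0029]
tool_rot: [-0.138, 3.138, -0.001]
wrist_force: [1.3, -0.5, -0.4]
gripper_width: 0.0511
grip_force: 0.0
```

Call:
{"api": "drive_tool", "payload": {
  "steps": [
    [0,0,-0.1,0,0,0,0.2],
    [0,0,-0.2,0,0,0,0.2],
    [0,0,-0.32,0,0,0,-0.4],
    [0,0,-0.45,0,0,0,-0.4],
    [0.05,0,-0.57,0,0,0,-0.4],
    [0.1,0,-0.65,0,0,0,-0.4],
    [0.1,0,-0.65,0,0,0,-0.4]
  ]
}}

```text
clock: 46.32
ee_pos: [0.4569, -0.1273, 0.2041]
tool_rot: [-0.137, 3.13, -0.005]
wrist_force: [0.1, -0.7, 0.3]
gripper_width: 0.0257
grip_force: 0.0
```

```bash
python3 shot.py w18; python3 pl.py w18; python3 pt.py 552 -121 0 4.8 0 90
```

```text
(array([318.521 , 285.2391]), (552.4, -120.2), (100.8, 76.8), 3.22)
H (array([320.0559, 227.5196]), array([ 0.4767, -0.1254,  0.0502]), np.int64(179))
q [-2.71e-01 -1.02e-01 -2.70e-02  1.64e+00 -1.00e-03 -3.58e-01] [ 0.4574 -0.1272  0.2012]
90 [ 0.4559 -0.1291  0.0792] [0.0081, -0.0047, 0.4067, 0.1504, -0.1512, -0.482] rows>=13.3
```

```bash
python3 pt.py 552.7 -120 0 4.4 0 60 30
```

```text
q [-2.71e-01 -1.02e-01 -2.70e-02  1.64e+00 -1.00e-03 -3.58e-01] [ 0.4574 -0.1272  0.2012]
60 [ 0.4737 -0.1261  0.0546] [-0.0514, 0.0003, 0.489, 0.1508, -0.1505, -0.4799] rows>=13.2
30 [ 0.4908 -0.1248  0.03  ] [-0.1083, -0.0001, 0.5712, 0.1508, -0.1505, -0.4799] rows>=13.2
```

Call:
{"api": "drive_tool", "payload": {
  "steps": [
    [-0.05,0,0,0.151,-0.1505,-0.48,-0.4],
    [-0.05,0,0,0.151,-0.1505,-0.48,-0.4],
    [-0.05,0,0,0.151,-0.1505,-0.48,-0.4],
    [-0.05,0,0,0.151,-0.1505,-0.48,-0.4],
    [-0.05,0,0,0.151,-0.1505,-0.48,-0.4],
    [-0.05,0,0.05,0.151,-0.1505,-0.48,-0.4],
    [-0.05,0,0.1,0.151,-0.1505,-0.48,-0.4],
    [-0.05,0,0.15,0.151,-0.1505,-0.48,-0.4],
    [-0.05,0,0.2,0.151,-0.1505,-0.48,-0.4],
    [-0.05,0,0.2,0.151,-0.1505,-0.48,-0.4],
    [-0.05,0,0.2,0.151,-0.1505,-0.48,-0.4],
    [-0.05,0,0.2,0.151,-0.1505,-0.48,-0.4]
  ]
}}

```text
clock: 47.37
ee_pos: [0.4715, -0.125, 0.1364]
tool_rot: [-1.831, 1.956, -0.525]
wrist_force: [0.1, 0.1, 0.5]
gripper_width: 0.0257
grip_force: 0.0
```

```bash
python3 pt.py 552.7 -120 0 4.4 0 60 30
```

```text
q [-0.39  -0.665 -0.675  1.034  0.208 -1.839] [ 0.4715 -0.125   0.1364]
60 [ 0.4737 -0.1261  0.0546] [0.0141, 0.1387, 0.2346, 0.015, -0.0127, -0.0417] rows>=2.0
30 [ 0.4908 -0.1248  0.03  ] [0.0098, 0.1343, 0.3344, 0.015, -0.0127, -0.0417] rows>=2.6
```

Call:
{"api": "drive_tool", "payload": {
  "steps": [
    [0.004,0.04,0.06,0.015,-0.0127,-0.042,-0.4],
    [0.01,0.08,0.12,0.015,-0.0127,-0.042,-0.4],
    [0.014,0.12,0.19,0.015,-0.0127,-0.042,-0.4],
    [0.014,0.1387,0.22,0.015,-0.0127,-0.042,-0.4],
    [0.014,0.1387,0.234,0.015,-0.0127,-0.042,-0.4],
    [0.014,0.1387,0.234,0.015,-0.0127,-0.042,-0.4]
  ]
}}

```text
clock: 47.87
ee_pos: [0.4738, -0.1261, 0.0555]
tool_rot: [-1.931, 1.798, -0.563]
wrist_force: [-0.1, 0.2, 0.4]
gripper_width: 0.0255
grip_force: 0.0
```

```bash
python3 shot.py w19; python3 pl.py w19; python3 pt.py 552.7 -120 0 4.4 0 30 0
```

```text
(array([265.6888, 222.6016]), (553.3, -123.5), (101.4, 72.6), 2.91)
(array([263.2387, 283.3116]), (552.0, -85.5), (96.0, 5.2), 3.32)
H (array([319.8347, 281.1977]), array([ 0.4763, -0.1261,  0.0499]), np.int64(617))
q [-0.437 -0.676 -0.853  0.846  0.284 -1.999] [ 0.4743 -0.1263  0.0569]
30 [ 0.4908 -0.1248  0.03  ] [-0.0012, 0.006, 0.1052, 0.0002, -0.0006, -0.0015] rows>=0.8
0 [ 0.508  -0.1234  0.0055] [-0.0013, 0.0059, 0.2052, 0.0002, -0.0006, -0.0015] rows>=1.5
```

```bash
python3 pt.py 553 -121.8 0 3.0 0 30 0
```

```text
q [-0.437 -0.676 -0.853  0.846  0.284 -1.999] [ 0.4743 -0.1263  0.0569]
30 [ 0.491 -0.125  0.03 ] [-0.0002, 0.0055, 0.1055, 0.0002, 0.0039, 0.0049] rows>=0.8
0 [ 0.5082 -0.1241  0.0055] [0.0011, 0.0054, 0.2055, 0.0002, 0.0039, 0.0049] rows>=1.5
```

Call:
{"api": "drive_tool", "payload": {
  "steps": [
    [0,0.0055,0.03,0,0.004,0.005,-0.4],
    [0,0.0055,0.07,0,0.004,0.005,-0.4],
    [0,0.0055,0.11,0,0.004,0.005,-0.4],
    [0,0.0055,0.15,0,0.004,0.005,-0.4],
    [0.001,0.0055,0.19,0,0.004,0.005,-0.4],
    [0.001,0.0054,0.205,0,0.004,0.005,-0.4],
    [0.001,0.0054,0.205,0,0.004,0.005,-0.4],
    [0.001,0.0054,0.205,0,0.004,0.005,-0.4]
  ]
}}

```text
clock: 48.58
ee_pos: [0.5081, -0.1243, 0.0061]
tool_rot: [-1.915, 1.818, -0.574]
wrist_force: [0.4, 0.2, -0.7]
gripper_width: 0.026
grip_force: 0.0
```

Call:
{"api": "drive_tool", "payload": {
  "steps": [
    [0,0,0,0,0,0,-1],
    [0,0,0,0,0,0,-1],
    [0,0,0,0,0,0,-1],
    [0,0,0,0,0,0,-1],
    [0,0,0,0,0,0,-1]
  ],
  "squeeze": 80
}}

```text
clock: 49.0
ee_pos: [0.5081, -0.1246, 0.0064]
tool_rot: [-1.914, 1.818, -0.575]
wrist_force: [-5.6, 0.2, 6.7]
gripper_width: 0.0036
grip_force: 79.5
```

```bash
python3 pt.py 553 -122 100 3 15 0;python3 pt.py 553 -122 190 3 35 0; python3 pt.py 510 -20 230 0 45 0
```

```text
q [-0.383 -0.556 -0.892  0.668  0.243 -1.934] [ 0.5081 -0.1246  0.0064]
0 [ 0.5112 -0.1242  0.1169] [-0.0007, -0.22, -0.2955, -0.0836, -0.0004, -0.0002] rows>=2.7
q [-0.383 -0.556 -0.892  0.668  0.243 -1.934] [ 0.5081 -0.1246  0.0064]
0 [ 0.5195 -0.1238  0.2202] [-0.0004, -0.4405, -0.5615, -0.1947, -0.0004, -0.0003] rows>=5.1
q [-0.383 -0.556 -0.892  0.668  0.243 -1.934] [ 0.5081 -0.1246  0.0064]
0 [ 0.4822 -0.02    0.2656] [-0.3521, -0.4404, -0.7466, -0.2502, 0.0034, 0.0164] rows>=6.7
```

Call:
{"api": "drive_tool", "payload": {
  "steps": [
    [0,-0.02,-0.03,0,0,0,-1],
    [0,-0.08,-0.11,-0.02,0,0,-1],
    [0,-0.15,-0.2,-0.05,0,0,-1],
    [0,-0.22,-0.295,-0.083,0,0,-1],
    [0,-0.3,-0.38,-0.115,0,0,-1],
    [0,-0.37,-0.47,-0.15,0,0,-1],
    [-0.02,-0.44,-0.56,-0.185,0,0.003,-1],
    [-0.1,-0.44,-0.61,-0.21,0.001,0.008,-1],
    [-0.19,-0.44,-0.66,-0.23,0.002,0.012,-1],
    [-0.28,-0.44,-0.71,-0.25,0.003,0.016,-1],
    [-0.352,-0.44,-0.746,-0.25,0.003,0.016,-1]
  ]
}}

```text
clock: 49.92
ee_pos: [0.4831, -0.0182, 0.263]
tool_rot: [2.128, -2.125, -0.196]
wrist_force: [2.1, -0.1, -1.6]
gripper_width: 0.0039
grip_force: 78.7
```

```bash
python3 rk.py 256 5 110
```

```text
q [-0.034  0.149  0.336  1.941 -0.005 -1.606] [ 0.4831 -0.0182  0.263 ]
110 [0.49   0.3259 0.2044] [-1.1468, -0.0601, 0.1893, -0.1064, -0.1942, 0.4646] rows>=12.9
```

Call:
{"api": "drive_tool", "payload": {
  "steps": [
    [-0.02,0,-0.03,-0.106,-0.194,0.465,-1],
    [-0.06,0,-0.05,-0.106,-0.194,0.465,-1],
    [-0.1,0,-0.06,-0.106,-0.194,0.465,-1],
    [-0.15,0,-0.06,-0.106,-0.194,0.465,-1],
    [-0.2,0,-0.06,-0.106,-0.194,0.465,-1],
    [-0.26,0,-0.06,-0.106,-0.194,0.465,-1],
    [-0.32,0,-0.06,-0.106,-0.194,0.465,-1],
    [-0.38,0,-0.06,-0.106,-0.194,0.465,-1],
    [-0.44,0,-0.06,-0.106,-0.194,0.465,-1],
    [-0.5,0,-0.06,-0.106,-0.194,0.465,-1],
    [-0.56,0,-0.06,-0.106,-0.194,0.465,-1],
    [-0.6,0,-0.06,-0.106,-0.194,0.465,-1]
  ]
}}

```text
clock: 50.92
ee_pos: [0.485, 0.1611, 0.2819]
tool_rot: [0.173, -3.0, -0.906]
wrist_force: [-0.3, 0.1, -1.5]
gripper_width: 0.0039
grip_force: 78.9
```

```bash
python3 rk.py 256 5 110
```

```text
q [-0.017 -0.015  0.114  1.753  0.583 -0.148] [0.485  0.1611 0.2819]
110 [0.49   0.3259 0.2044] [-0.0676, 0.3103, 0.5179, -0.0077, -0.0116, 0.0331] rows>=4.4
```

Call:
{"api": "drive_tool", "payload": {
  "steps": [
    [-0.01,0.04,0.06,-0.008,-0.012,0.033,-1],
    [-0.02,0.1,0.16,-0.008,-0.012,0.033,-1],
    [-0.04,0.17,0.27,-0.008,-0.012,0.033,-1],
    [-0.055,0.23,0.38,-0.008,-0.012,0.033,-1],
    [-0.065,0.28,0.47,-0.008,-0.012,0.033,-1],
    [-0.068,0.31,0.517,-0.008,-0.012,0.033,-1],
    [-0.068,0.31,0.517,-0.008,-0.012,0.033,-1],
    [-0.068,0.31,0.517,-0.008,-0.012,0.033,-1]
  ]
}}

```text
clock: 51.58
ee_pos: [0.4887, 0.3249, 0.204]
tool_rot: [-0.011, 2.996, 0.942]
wrist_force: [-0.7, -0.0, -1.1]
gripper_width: 0.0038
grip_force: 78.8
```

```bash
python3 rk.py 256 5 40 5
```

```text
q [ 0.296 -0.088 -0.12   1.34   0.58   0.348] [0.4887 0.3249 0.204 ]
40 [0.49   0.302  0.1386] [-0.0034, -0.1877, 0.1352, -0.0004, -0.0005, 0.0022] rows>=1.7
5 [0.49   0.29   0.1057] [-0.0029, -0.2831, 0.2022, -0.0004, -0.0005, 0.0022] rows>=2.5
```

Call:
{"api": "drive_tool", "payload": {
  "steps": [
    [-0.003,-0.03,0.02,0,0,0.002,-1],
    [-0.003,-0.065,0.046,0,0,0.002,-1],
    [-0.003,-0.095,0.068,0,0,0.002,-1],
    [-0.003,-0.125,0.09,0,0,0.002,-1],
    [-0.003,-0.155,0.112,0,0,0.002,-1],
    [-0.003,-0.188,0.135,0,0,0.002,-1],
    [-0.003,-0.21,0.151,0,0,0.002,-1],
    [-0.003,-0.235,0.168,0,0,0.002,-1],
    [-0.003,-0.26,0.186,0,0,0.002,-1],
    [-0.003,-0.283,0.202,0,0,0.002,-1],
    [-0.003,-0.283,0.202,0,0,0.002,-1]
  ]
}}

```text
clock: 52.5
ee_pos: [0.4902, 0.2891, 0.1042]
tool_rot: [-0.002, -2.995, -0.941]
wrist_force: [0.1, 0.3, -1.5]
gripper_width: 0.0037
grip_force: 78.8
```

Call:
{"api": "drive_tool", "payload": {
  "steps": [
    [0,-0.004,0.008,0,0,0,-1],
    [0,0,0.014,0,0,0,-1],
    [0,0.002,0.018,0,0,0,-1],
    [0,0.002,0.02,0,0,0,-1],
    [0,0.002,0.02,0,0,0,-1]
  ]
}}

```text
clock: 52.92
ee_pos: [0.4909, 0.294, 0.1019]
tool_rot: [-0.001, 2.996, 0.943]
wrist_force: [0.0, 0.7, -1.2]
gripper_width: 0.0038
grip_force: 78.8
```

Call:
{"api": "drive_tool", "payload": {
  "steps": [
    [0,-0.004,0.003,0,0,0,-1],
    [0,-0.008,0.006,0,0,0,-1],
    [0,-0.009,0.009,0,0,0,-1],
    [0,-0.009,0.009,0,0,0,-1]
  ]
}}

```text
clock: 53.25
ee_pos: [0.4917, 0.2943, 0.1017]
tool_rot: [-0.002, 2.992, 0.949]
wrist_force: [-5.7, -1.9, 17.8]
gripper_width: 0.0034
grip_force: 81.6
```

On the floor; release and retreat.

Call:
{"api": "drive_tool", "payload": {
  "steps": [
    [0,0.004,-0.003,0,0,0,-1],
    [0,0.004,-0.003,0,0,0,-0.4],
    [0,0.004,-0.003,0,0,0,-0.4],
    [0,0.004,-0.003,0,0,0,-0.4],
    [0,0.004,-0.003,0,0,0,-0.4],
    [0,0.004,-0.05,0,0,0,-0.4],
    [0,0.004,-0.13,0,0,0,-0.4],
    [0,0.004,-0.23,0,0,0,-0.4],
    [0,0.004,-0.35,0,0,0,-0.4],
    [0,0.004,-0.5,0,0,0,-0.4],
    [0,-0.1,-0.6,0,0,0,-0.4],
    [0,-0.1,-0.6,0,0,0,-0.4]
  ]
}}

```text
clock: 54.25
ee_pos: [0.4921, 0.1614, 0.231]
tool_rot: [0.002, 2.993, 0.94]
wrist_force: [0.4, -0.1, 0.1]
gripper_width: 0.0253
grip_force: 0.0
```

```bash
python3 chk.py k3; python3 lid.py k3_side; python3 - <<'E'
import cv2
i=cv2.imread("pics/k3_side.png");j=cv2.imread("pics/k3_scene.png")
cv2.imwrite("pics/c3.png",cv2.resize(cv2.hconcat([i[100:480,140:520],j[60:440,200:580]]),(800,400)))
E
```

```text
scene [425.3632 147.1842] 190 lo [0.4674 0.4045 0.0474] hi [0.5297 0.4419 0.1474] med [0.4961 0.4211 0.1161]
scene [401.4853 165.9784] 509 lo [0.4499 0.2621 0.0326] hi [0.5321 0.435  0.1477] med [0.4968 0.2926 0.1068]
scene H (array([422.3723, 141.9562]), array([0.4903, 0.4205, 0.1242]), np.int64(137))
scene H (array([401.5708, 165.8932]), array([0.4977, 0.3139, 0.1053]), np.int64(459))
scene H (array([433.8478, 162.5217]), array([0.5261, 0.4233, 0.0786]), np.int64(46))
side [348.0292 389.2263] 4935 lo [0.4529 0.2306 0.0092] hi [0.5352 0.449  0.1492] med [0.4941 0.3687 0.117 ]
side H (array([347.9394, 389.038 ]), array([0.4942, 0.3741, 0.1192]), np.int64(4816))
white [287.0643 275.6759] ((596.917236328125, 69.65961456298828), (144.5806427001953, 120.16107940673828), 87.87561798095703) [0.0576 0.0597 0.0618]
dark [325.0546 134.5226] 842 ((562.95654296875, -553.2498779296875), (60.45120620727539, 95.52105712890625), 89.6876220703125) ((560.0285034179688, -569.4949951171875), (20.04883575439453, 81.08979034423828), 85.01490783691406) [0.0172 0.0984]
dark [225.2406 157.1548] 478 ((817.13
[... 852 characters left out ...]
.5671 291.5752] ((729.791015625, 135.86326599121094), (40.734840393066406, 44.602359771728516), 24.71441650390625) [0.0587 0.0716]
orange [ 99.1606 302.4819] ((835.67138671875, 232.32725524902344), (40.995025634765625, 28.50896453857422), 89.88267517089844) [0.1082 0.1228]
orange [281.7435 307.0408] ((599.9351196289062, 132.3973388671875), (6.924515724182129, 109.62079620361328), 87.8236312866211) [0.0208 0.05  ]
orange [ 80.57   331.5836] ((835.6650390625, 293.151123046875), (38.680233001708984, 28.54100227355957), 89.90412139892578) [0.1083 0.1229]
orange [ 59.1334 365.2107] ((835.4791259765625, 351.8118591308594), (40.29787063598633, 28.883888244628906), 89.71580505371094) [0.1077 0.1229]
```

View pics/c3.png

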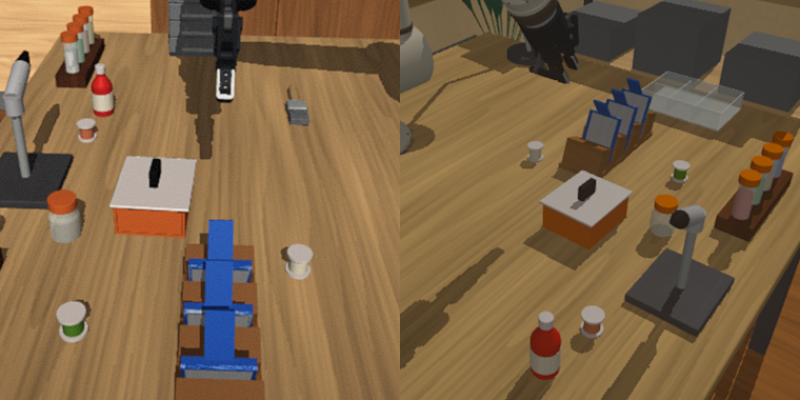

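The picture shows all three plates on edge in the slots, handles up (scene crop 605–635, 80–150). The lid is seated, with its flange at 59.7 mm as at the start, the bystanders are in place and the arm is clear.

```bash
python3 -c "
from cell import robot
print(robot.sign_off())"
```

```text
the job is handed in; nothing more can be done
None
```

The job is handed in at about 54 s on the robot clock: all four lure heads are in the box, the lid is back fully home, and all three plates stand in the rack, lip down and handle up.

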